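# Pull the locked-in link from the switch box

## Task

Lock out the machine: take the black isolating link out of the sloping face of the switch box and lay it in the round magnetic dish, without dropping it from a height or tipping the dish. A sprung catch holds the link; pull it straight out past the catch until its key stops it, then turn it a little either way, tugging lightly, until you feel the key find its gap and the link comes free - do not force it. Leave the drill stand, screwdriver, tape and spanner where they are.

Things in the scene. Friction and masses are not known exactly. Their poses are not given: they have to be found in the camera images.
- box: Grey steel switch box, fixed, 104 (x) x 133 (y) x 102 mm. Origin: centre of underside; z up, x towards its high back, y left. Its face slopes 30 deg, from 42 mm high in front (-x) to 102 mm at the back. Up the slope = box (0.866, 0, 0.5); out of the face = box (-0.5, 0, 0.866). A tool square to the face leans 30 deg from vertical, fingers pointing along box (0.5, 0, -0.866).
- socket (a point): Middle of the socket's mouth on the sloping face; axes as the box's. About 5 to 9 mm under the face lies a ring, hidden by the link's flange, with two opposite gaps that let the key pins pass. From its seated attitude the link must be turned about its z by an unknown angle up to 0.7 rad either way; within about 0.1 rad of it the pins pass.
- plug: Isolating link: loose black plug, about 50 g. Origin on its axis under the flange, on the face when seated; z = pull direction, x up the slope when seated. Flange 38 mm across, z 0 to 4; grip head 20 (x) x 26 (y) mm, z 4 to 36, flat ribbed sides at y = +-13 to hold; round shank 20 mm, to z = -29, two key pins near its foot along +-y, 31 mm over their tips.
- plug_mid (a point): Middle of the link's length, on its axis (z = +3.5 mm of the link); axes as the link's. Pulling the link: a sprung ball gives way at 15 to 20 N and is passed after 12 mm of lift; after 14 mm the key pins meet the ring and the link stops unless turned to the gaps (a light tug of some 8 N tells); turned right, it slides on freely, pins past the ring at 22 mm, all out at 29 mm.
- dish: Round steel magnetic parts dish (no pull in this task), loose, 180 g, 106 mm across the rim, 24 mm high, flat floor about 88 mm across and 4 mm thick. Origin: centre of its underside, z up. It stands left or right of the box.
- drill_stand: Wooden drill stand with seven upright bits, block 32 x 100 x 32 mm, 98 mm high with the bits; origin at the centre of its underside. Bystander; it stands on the other side of the box from the dish.
- screwdriver: Screwdriver with black handle, 228 mm long (along its y), 33 mm thick, lying right of the box; origin at its middle, on the worktop. Bystander.
- tape: Roll of black tape, 62 mm across, 19 mm high; origin at the centre of its underside. Bystander left of the box.
- spanner: Steel spanner 160 mm long (along its y), 22 mm wide, 8 mm high, lying on the left; origin at its middle. Bystander.
Not all that is in view belongs to the job. Of the things shaped like the plug, the black one is meant.

How it is judged (in metres and radians):
On the way:
1. the link is pulled clear out of the socket (distance between plug and socket above 0.04 m), for 0.1 s.
At the end, for the whole second after the job is handed in: The link lies at rest inside the dish (its middle within 45 mm of the dish's centre line and less than 45 mm above the dish's underside), and the dish stands flat on the worktop (within 0.1 rad, 10 mm) (horizontal distance between plug_mid and dish below 0.045 m and z of plug_mid in the frame of dish below 0.045 m and linear speed of plug below 0.02 m/s and angle between dish's own z axis and vertical below 0.1 rad and height (world z) of dish below 0.01 m); the robot touches nothing.
It fails at once if the link falls freely from a height (faster than 0.9 m/s with no finger on it) (linear speed of plug above 0.9 m/s and contact force between the fingers and plug below 0.05 N).
It fails at once if the dish is tipped by more than 0.5 rad (angle between dish's own z axis and vertical above 0.5 rad).
It fails at once if a bystander (drill stand, screwdriver, tape, spanner) is moved by more than 30 mm (distance of any of drill_stand, screwdriver, tape, spanner from where it was at the start of the episode above 0.03 m).
It fails at once if the link is forced: it presses on the switch box with over 90 N (contact force between plug and box above 90 N).
It also fails if it takes over 58 s, if anything falls off the work surface, if the arm or the gripper's body presses on something with over 40 N, if the wrist force passes 120 N, or if a joint passes its speed limit or range.

## Robot

A 7-joint arm with a two-finger parallel gripper is mounted at the origin on a cart in front of the work surface, level with it; the furniture and walls round the work are solid. World frame = base frame: x ahead of the robot, y to its left, z up, the work surface at z = 0. Lengths are in mm, angles in rad, forces in N, time in s.
With the tool pointing down it reaches from about 400 to 875 mm from the base axis. Payload 4.4 kg.
Tool frame: the origin (TCP) lies at the very end of the fingers, on their centre line; the grasp point (between the pads) lies 19 mm behind it; z points along the fingers, y is the direction in which the jaws open and shut (so a half turn about z gives the same grasp; the last joint's range is limited). The gripper opens to 85 mm and grips with 20 to 120 N. Pads are 22 mm wide; open, the fingers measure 114 mm over their backs; the gripper's body (76 mm by 85 mm) begins 54 mm behind the grasp point. The pads swing forward as they close: fully open they stand 13 mm farther back than shut.
Start: joints at [1.093, 0.628, 0.038, 1.517, -0.027, 0.996, -0.02], TCP at [260.197, -595.664, 231.313] pointing down, gripper open.
Joint ranges: [-3.06, 3.06], [-0.37, 2.12], [-1.25, 1.32], [0.18, 2.47], [-1.1, 4.24], [0.23, 1.98], [-2.94, 2.94]. Speed limits (rad/s): [2.57, 2.57, 3.14, 3.14, 3.14, 3.14, 3.14].

## Interface

Orientations are given as [roll, pitch, yaw] about the fixed x, y, z axes, in that order (R = Rz(yaw) Ry(pitch) Rx(roll)).
In Python, from cell import ctrl gives the robot as it stands. The module is installed in compiled form; this text tells all that it offers.
- The arm moves only by the shell command python3 -m jog 'ROWS'. ROWS is text: rows parted by semicolons, each of 7 numbers parted by spaces: the shift along the tool's x, y, z in mm, then the turn, a rotation vector about the tool's x, y, z in degrees, then the opening, from -1 (shut) to 1 (fully open). In form: x y z wx wy wz claw; .... A call has 1 to 8 rows; each row is the pose to reach, as a shift and turn from the pose commanded when the call began, along the tool's axes at that moment; what a row does not reach only later rows make up. A row lasts 1/8 s, in which the tool goes at most 62.5 mm and 10.7 degrees, less where a joint would pass 70% of its speed; a pose out of reach is approached as far as the arm can. A call with a gripper value outside its range is refused whole. The fingers move at their own pace and stop on an object; the grip force is fixed at half the most. Time passes only in rows, so rows that repeat a pose let the fingers close. It gives the time, the measured TCP pose, the force and the opening at its end, in the units of the state.
- ctrl.read_state(): the state, without advancing time (a new reading comes with each control period).
- ctrl.get_image(name): name is "side" or "top"; returns a dict with "image" (400x640x3 uint8, red, green, blue), "z_map" (400x640 float32, mm along the optical axis (not along the pixel's ray), 0 where there is no reading), "vertical_fov" (degrees; the focal length in pixels is half the picture's height over the tangent of half this angle, whatever the lens; pixels are square), "cx", "cy" (the principal point, pixels), "k1" (the pictures are not rectified: a ray, as slopes to the right and down, at radius r is drawn at 1 + k1 r^2 times it, then the intrinsics apply), "extrinsics" (4x4, takes a point from world to camera coordinates). Camera axes: x right, y down, z forward; pixel columns grow to the right and rows downward; lengths in mm; the calibration is good to about 2 mm. A picture is of the moment at which its call begins.
- ctrl.finish_job(): hands the job in, once; it reports no verdict.
The state is a dict: "clock": time; "qpos": joint angles; "qd": joint speeds; "tau": joint torques, N m; "eef_pos": TCP position; "tool_rot": TCP orientation; "force": force on the tool from outside, world axes, zero at the start; "torque": the same for the moment, N m; "width": finger opening in mm.
Only numpy, scipy, OpenCV 4.12 (cv2) and the standard library are available. Lean on these libraries where they do the work, as an engineer would, in place of code of your own. Each camera call takes 0.05 s, during which the arm holds its last target.

## Working session

There is one attempt and no reset: what is moved stays moved. The work goes in short steps, Python scripts to look and compute and a shell command to move; the robot and the scene stay as the last step left them, time stands still between calls to the robot, and variables do not carry over. Pictures are saved under pics/ and viewed, and the job is handed in when it is done.

```bash
mkdir -p pics; ls
cat > h.py <<'E'
import numpy as np, cv2
from cell import ctrl
def shot(n,save=None):
    d=ctrl.get_image(n)
    if save: cv2.imwrite('pics/'+save,d['image'][:,:,::-1])
    return d
def K(d):
    f=200/np.tan(np.radians(d['vertical_fov'])/2); return f
def rays(d,uv):
    f=K(d); uv=np.atleast_2d(np.array(uv,float))
    p=np.stack([(uv[:,0]-d['cx'])/f,(uv[:,1]-d['cy'])/f],1)
    q=p.copy()
    for _ in range(30):
        r2=(q**2).sum(1,keepdims=True); q=p/(1+d['k1']*r2)
    E=np.array(d['extrinsics']); R=E[:3,:3]; t=E[:3,3]
    return -R.T@t, np.c_[q,np.ones(len(q))]@R   # world dir per unit optical depth
def plane(d,uv,z):
    c,v=rays(d,uv); return c+v*((z-c[2])/v[:,2])[:,None]
def depth(d,uv):
    c,v=rays(d,uv); uv=np.atleast_2d(uv).astype(int)
    return c+v*d['z_map'][uv[:,1],uv[:,0]][:,None]
def cloud(d):
    g=np.mgrid[0:400,0:640]; uv=np.c_[g[1].ravel(),g[0].ravel()]
    P=depth(d,uv); P[d['z_map'].ravel()==0]=np.nan
    return P.reshape(400,640,3)
E
python3 - <<'E'
from h import *
import pickle
s=ctrl.read_state(); print({k:np.round(v,3) for k,v in s.items()})
for n in('side','top'):
    d=shot(n,n+'0.png'); pickle.dump(d,open(n+'0.pkl','wb'))
    print(n,d['vertical_fov'],d['cx'],d['cy'],d['k1']); print(np.round(d['extrinsics'],3)); print((d['z_map']>0).mean())
E
```

```text
pics
{'clock': np.float64(0.0), 'qpos': array([ 1.093,  0.629,  0.038,  1.518, -0.027,  0.996, -0.02 ]), 'qd': array([ 0.   , -0.001, -0.   ,  0.   , -0.   ,  0.   ,  0.001]), 'tau': array([-0.0000e+00, -5.6340e+01,  1.2260e+00, -1.9345e+01,  1.1000e-02,
        1.1000e-02, -0.0000e+00]), 'eef_pos': array([ 259.936, -595.051,  230.381]), 'tool_rot': array([-3.14 ,  0.   ,  0.412]), 'force': array([-0.94 ,  0.182, -0.24 ]), 'torque': array([-0.031,  0.034, -0.018]), 'width': np.float64(85.379)}
side 54.910384678600884 317.1436935615365 201.80088786871394 0.001131551454538406
[[ 3.88000e-01 -9.22000e-01  4.00000e-03 -2.12503e+02]
 [-8.07000e-01 -3.42000e-01 -4.81000e-01  5.04872e+02]
 [ 4.45000e-01  1.84000e-01 -8.77000e-01  8.40399e+02]
 [ 0.00000e+00  0.00000e+00  0.00000e+00  1.00000e+00]]
0.9961328125
top 55.81166459677457 313.6215662508762 198.43005568428902 -0.07791438890180137
[[-2.900000e-02 -1.000000e+00  6.000000e-03  2.023600e+01]
 [-9.910000e-01  2.800000e-02 -1.320000e-01  5.831290e+02]
 [ 1.320000e-01 -9.000000e-03 -9.910000e-01  1.226677e+03]
 [ 0.000000e+00  0.000000e+00  0.000000e+00  1.000000e+00]]
0.995984375
```

View pics/side0.png

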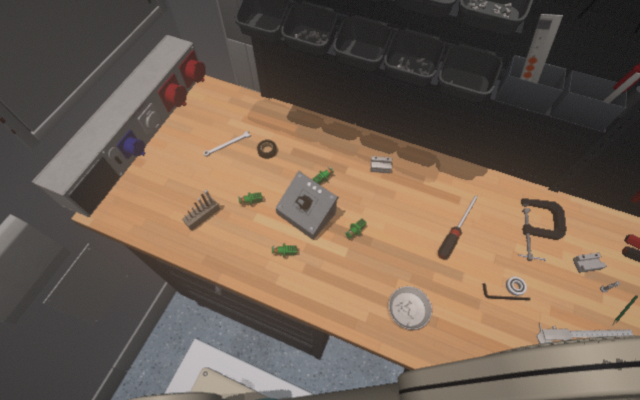

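View pics/top0.png

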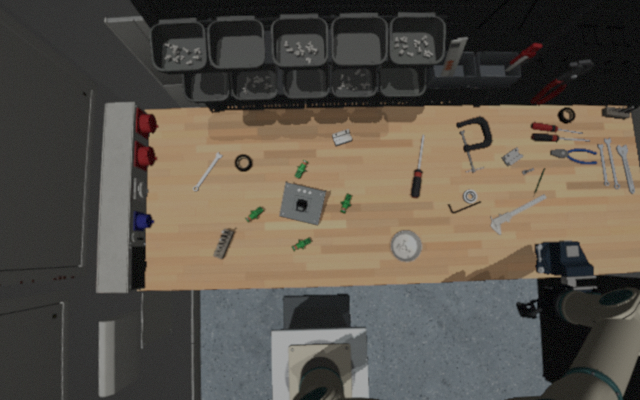

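The side view shows the box at about (307,205) with the black link at (304,202) and the dish at (409,308). In the top view they are at (303,204), (301,205) and (405,246). Green decoys lie around the box and the drill stand is to its left. Next I'll zoom in and measure.

Run:
```python
from h import *
import pickle
D={n:pickle.load(open(n+'0.pkl','rb')) for n in('side','top')}
ims=[]
for n,(u,v) in(('side',(307,205)),('top',(303,204))):
    im=D[n]['image'][v-40:v+40,u-40:u+40,::-1]; ims.append(cv2.resize(im,(400,400),interpolation=cv2.INTER_CUBIC))
cv2.imwrite('pics/z0.png',np.hstack(ims))
for n in D:
    P=cloud(D[n]); 
    x,y,z=P[...,0],P[...,1],P[...,2]
    print(n,'table z',np.nanmedian(z[(abs(x-500)<150)&(abs(y)<200)&(z<15)]))
    for nm,(u,v) in (('box',{'side':(307,205),'top':(303,204)}[n]),('dish',{'side':(409,308),'top':(405,246)}[n])):
        w=np.zeros_like(z,bool); w[v-40:v+40,u-40:u+40]=1
        m=(w&(z>10)).astype(np.uint8)
        k,l,st,_=cv2.connectedComponentsWithStats(m); i=l[v,u] if nm=='box' else 1+np.argmax(st[1:,4])
        Q=P[l==i]; print(nm,len(Q),Q.min(0).round(1),Q.max(0).round(1),Q.mean(0).round(1))
        print(cv2.minAreaRect(Q[:,:2].astype(np.float32)))
        if nm=='dish': print(cv2.minEnclosingCircle(Q[Q[:,2]>17][:,:2].astype(np.float32)),cv2.fitEllipse(Q[Q[:,2]>18][:,:2].astype(np.float32)))
        else:
            # face plane ransac-ish
            g=Q
            for _ in range(15):
                c=np.median(g,0);A=np.c_[g[:,:2],np.ones(len(g))];k=np.linalg.lstsq(A,g[:,2],rcond=None)[0]
                r=Q[:,2]-np.c_[Q[:,:2],np.ones(len(Q))]@k; g=Q[abs(r)<max(3,1.5*np.median(abs(r)))]
            nn=np.array([-k[0],-k[1],1]);s=np.linalg.norm(nn);nn/=s
            print('plane n',nn.round(3),'tilt',np.degrees(np.arccos(nn[2])).round(1),'yaw of uphill',np.degrees(np.arctan2(k[1],k[0])).round(2),len(g),'k',k.round(4))
            h=r/s; t=Q[h>25]; print('head pts',len(t),t.mean(0).round(1),h.max().round(1)); print(cv2.minAreaRect(t[:,:2].astype(np.float32)))
```

```text
side table z -0.8683742525128082
box 2605 [498.1 -36.4  10.2] [721.2 120.7 109. ] [569.1  36.   64.7]
((612.9929809570312, 28.73957061767578), (135.0997314453125, 205.1242218017578), 74.47624969482422)
plane n [-0.484  0.13   0.865] tilt 30.1 yaw of uphill -15.08 1697 k [ 5.595000e-01 -1.508000e-01 -2.390107e+02]
head pts 84 [548.4  45.1 101.6] 39.7
((549.78369140625, 45.070411682128906), (27.10589599609375, 22.138853073120117), 77.99853515625)
dish 456 [ 366.  -355.7   10. ] [ 472.4 -250.    28.5] [ 428.9 -306.8   18.4]
((419.69757080078125, -302.70941162109375), (104.2920913696289, 104.70356750488281), 18.260499954223633)
((419.2585144042969, -302.757080078125), 53.35507583618164) ((419.1568603515625, -302.734375), (101.77814483642578, 102.09156799316406), 124.86652374267578)
top table z 1.4163671463253422
box 1427 [495.7 -33.   12.6] [635.2 120.6 111.2] [563.4  43.8  75.4]
((565.4404907226562, 43.80246353149414), (133.1439666748047, 110.27779388427734), 75.1027603149414)
plane n [-0.481  0.132  0.867] tilt 29.9 yaw of uphill -15.36 962 k [ 5.554000e-01 -1.525000e-01 -2.324599e+02]
head pts 59 [547.2  48.5 103.8] 40.9
((548.4385986328125, 48.17870330810547), (26.76143455505371, 23.291284561157227), 76.59545135498047)
dish 254 [ 365.7 -353.1   10. ] [ 466.4 -250.3   31.5] [ 417.  -308.3   19.4]
((415.9930419921875, -301.6987609863281), (102.83666229248047, 100.5666732788086), 88.421875)
((415.87603759765625, -301.5311279296875), 53.142974853515625) ((416.59271240234375, -300.616455078125), (98.6756591796875, 99.9515380859375), 34.508544921875)
```

View pics/z0.png

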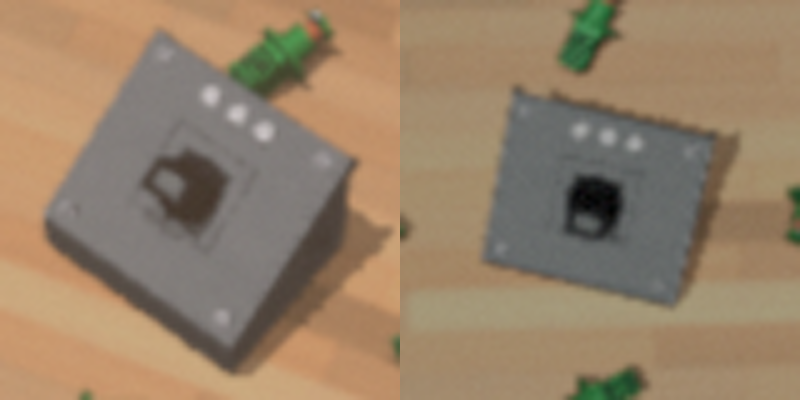

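```bash
cat >> h.py <<'E'
import json,os
from scipy.spatial.transform import Rotation as Ro
def cmd():
    if os.path.exists('cmd.json'):
        c=json.load(open('cmd.json')); return np.array(c['p']),Ro.from_matrix(c['R'])
    return np.array([260.197,-595.664,231.313]),Ro.from_euler('xyz',ctrl.read_state()['tool_rot'])
def applied(row):
    p,R=cmd(); p2=p+R.apply(row[:3]); R2=R*Ro.from_rotvec(np.radians(row[3:6]))
    json.dump({'p':p2.tolist(),'R':R2.as_matrix().tolist()},open('cmd.json','w')); chk()
def chk():
    p,R=cmd(); s=ctrl.read_state(); m=Ro.from_euler('xyz',s['tool_rot'])
    print('t',s['clock'].round(2),'cmd',p.round(1),'meas-cmd',(s['eef_pos']-p).round(1),'rot err deg',np.degrees((R.inv()*m).as_rotvec()).round(2),'F',s['force'].round(1),'w',round(float(s['width']),1),'q',s['qpos'].round(2))
def row(p2,R2):
    p,R=cmd(); print('row',R.inv().apply(p2-p).round(1),np.degrees((R.inv()*R2).as_rotvec()).round(2))
def toolR(yaw): # square to face, x up slope
    c,s=np.cos(yaw),np.sin(yaw); z=np.array([.5*c,.5*s,-.8660254]); y=-np.array([-s,c,0]); return Ro.from_matrix(np.c_[np.cross(y,z),y,z])
E
python3 - <<'E'
from h import *
import pickle
D={n:pickle.load(open(n+'0.pkl','rb')) for n in('side','top')}
Zs=np.array([(160,32),(355,160),(235,345),(48,215)],float); Zt=np.array([(515,90),(715,133),(675,303),(485,262)],float)
s=np.c_[267+Zs[:,0]/5-.4,165+Zs[:,1]/5-.4]; t=np.c_[263+(Zt[:,0]-400)/5-.4,164+Zt[:,1]/5-.4]
c1,v1=rays(D['side'],s); c2,v2=rays(D['top'],t); X=[]
for a,b in zip(v1,v2):
    l=np.linalg.lstsq(np.c_[a,-b],c2-c1,rcond=None)[0]; p,q=c1+a*l[0],c2+b*l[1]; X.append((p+q)/2); print(((p+q)/2).round(1),np.linalg.norm(p-q).round(1))
X=np.array(X); print('centre',X.mean(0)); print('sides',[np.linalg.norm(X[i]-X[i-1]).round(1) for i in range(4)])
e=X[1]-X[0]; e2=X[2]-X[3]; print('yaw',np.degrees(np.arctan2(e[0],-e[1])),np.degrees(np.arctan2(e2[0],-e2[1])))
R=toolR(np.radians(-15.2)); S=np.array([566,42.5,73]); n=-R.as_matrix()[:,2]; print(n,R.as_matrix())
row(S+170*n,R)
E
```

```text
[633.1  92.3  96.7] 1.2
[601.9 -35.2  93.1] 0.5
[497.3  -8.6  45.4] 4.0
[528.  116.2  47.2] 4.4
centre [565.11283474  41.18464922  70.59182786]
sides [np.float64(118.6), np.float64(131.3), np.float64(118.0), np.float64(128.5)]
yaw -13.75159224743996 -13.830160683294025
[-0.48250825  0.13109459  0.8660254 ] [[ 8.35728798e-01 -2.62189179e-01  4.82508249e-01]
 [-2.27062489e-01 -9.65016494e-01 -1.31094590e-01]
 [ 5.00000002e-01 -1.11022302e-16 -8.66025403e-01]]
row [ 469.4 -515.7   12. ] [-10.25  28.87  37.87]
```

```bash
python3 -m jog '469.5 -515.5 12 -10.3 28.9 37.4 1;469.5 -515.5 12 -10.3 28.9 37.4 1;469.5 -515.5 12 -10.3 28.9 37.4 1;469.5 -515.5 12 -10.3 28.9 37.4 1;469.5 -515.5 12 -10.3 28.9 37.4 1;469.5 -515.5 12 -10.3 28.9 37.4 1;469.5 -515.5 12 -10.3 28.9 37.4 1;469.5 -515.5 12 -10.3 28.9 37.4 1'
```

```text
clock: 1.1
eef_pos: [383.0, -240.8, 257.5]
tool_rot: [3.127, -0.487, -0.242]
force: [0.2, 0.7, -0.6]
width: 84.9
```

```bash
cat >> h.py <<'E'
def sync():
    s=ctrl.read_state(); json.dump({'p':list(map(float,s['eef_pos'])),'R':Ro.from_euler('xyz',s['tool_rot']).as_matrix().tolist()},open('cmd.json','w')); chk()
E
python3 - <<'E'
from h import *
sync()
R=toolR(np.radians(-14.8)); S=np.array([565.7,42.2,72.5]); n=-R.as_matrix()[:,2]
row(S+130*n,R)
E
```

```text
Traceback (most recent call last):
  File "h.py", line 43, in sync
    s=ctrl.read_state(); json.dump({'p':list(map(float,s['eef_pos'])),'R':Ro.from_euler('xyz',s['tool_rot']).as_matrix().tolist()},open('cmd.json','w')); chk()
                                                                                                                                                          ~~~^^
  File "h.py", line 37, in chk
    print('t',s['clock'].round(2),'cmd',p.round(1),'meas-cmd',(s['eef_pos']-p).round(1),'rot err deg',np.degrees((R.inv()*m).as_rotvec()).round(2),'F',s['force'].round(1),'w',round(float(s['width']),1),'q',s['qpos'].round(2))
              ^^^^^^^^^^^^^^^^
AttributeError: 'float' object has no attribute 'round'
```

```bash
sed -i "s/s\['clock'\].round(2)/round(s['clock'],2)/; s/(s\['eef_pos'\]-p)/(np.array(s['eef_pos'])-p)/; s/s\['force'\].round/np.round(s['force'],1).round/; s/s\['qpos'\].round/np.array(s['qpos']).round/" h.py
python3 - <<'E'
from h import *
sync()
R=toolR(np.radians(-14.8)); S=np.array([565.7,42.2,72.5]); n=-R.as_matrix()[:,2]
row(S+130*n,R)
E
```

```text
t 1.1 cmd [ 383.  -240.8  257.5] meas-cmd [0. 0. 0.] rot err deg [ 0. -0.  0.] F [ 0.2  0.7 -0.6] w 84.9 q [ 0.43  0.17  0.23  2.41 -1.09  0.23 -0.14]
row [   5.6 -320.8   80.2] [0.38 2.09 0.86]
```

```bash
python3 -m jog '6 -321 80 0.4 2.1 0.9 1;6 -321 80 0.4 2.1 0.9 1;6 -321 80 0.4 2.1 0.9 1;6 -321 80 0.4 2.1 0.9 1;6 -321 80 0.4 2.1 0.9 1;6 -321 80 0.4 2.1 0.9 1;6 -321 80 0.4 2.1 0.9 1'
python3 - <<'E'
from h import *
applied([6,-321,80,.4,2.1,.9])
E
```

```text
clock: 1.98
eef_pos: [430.5, -44.3, 265.6]
tool_rot: [3.141, -0.488, -0.26]
force: [1.6, -66.4, 9.5]
width: 85.5
t 1.98 cmd [503.1  58.9 185.4] meas-cmd [ -72.6 -103.2   80.2] rot err deg [-0.08 -2.06  0.05] F [  1.6 -66.4   9.5] w 85.5 q [-1.13  0.28  1.32  2.47 -1.1   0.23 -0.68]
```

Run:
```python
from h import *
a=shot('side')['image'];b=shot('top')['image']
cv2.imwrite('pics/v1.png',a[:,:,::-1]);cv2.imwrite('pics/v1t.png',b[:,:,::-1]); sync()
print(ctrl.read_state()['qd'])
```

```text
t 2.08 cmd [430.  -35.4 263.5] meas-cmd [0. 0. 0.] rot err deg [-0.  0. -0.] F [-0.1 -1.  -0.5] w 85.4 q [-1.14  0.29  1.32  2.47 -1.1   0.24 -0.68]
[ 0.16449209 -0.04653325  0.06969781  0.01056252  0.00652624 -0.07818346
  0.08205208]
```

View pics/v1.png

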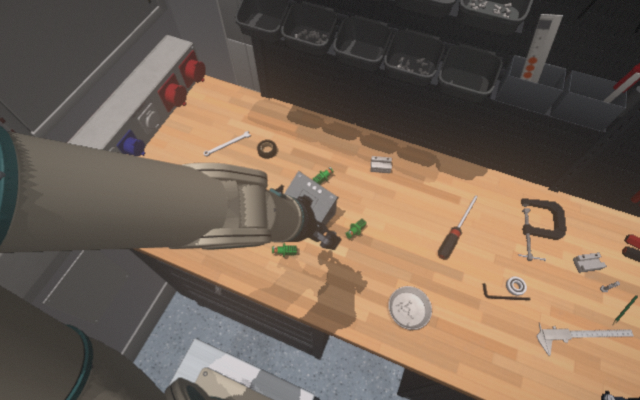

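View pics/v1t.png

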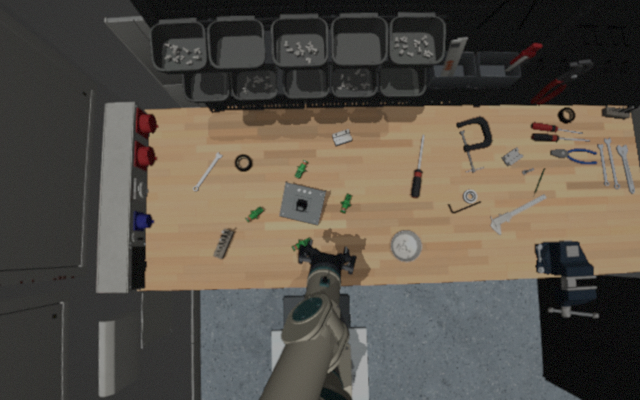

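The force was only a motion transient. The side and top views show the gripper in free air short of the box, near (325,260) in the top view. Four joints sit at their limits because the pose is so close to the base, so I'll move outward.

Run:
```python
from h import *
R=toolR(np.radians(-14.8))
row(np.array([505,58.,240]),R)
row(np.array([505,58.,187]),R)
```

```text
row [  34.3 -108.5   44.2] [-0.44  2.4   1.03]
row [   9.7 -108.6   91.1] [-0.44  2.4   1.03]
```

```bash
python3 -m jog '34 -108.5 44 -0.4 2.4 1 1;34 -108.5 44 -0.4 2.4 1 1;34 -108.5 44 -0.4 2.4 1 1;34 -108.5 44 -0.4 2.4 1 1;34 -108.5 44 -0.4 2.4 1 1;34 -108.5 44 -0.4 2.4 1 1'
python3 - <<'E'
from h import *
applied([34,-108.5,44,-.4,2.4,1])
E
```

```text
clock: 2.82
eef_pos: [507.6, 46.7, 249.6]
tool_rot: [3.139, -0.518, -0.283]
force: [-0.1, 0.5, -0.3]
width: 85.1
t 2.83 cmd [504.7  58.  240. ] meas-cmd [  2.9 -11.3   9.6] rot err deg [-0.88 -0.31  1.24] F [-0.1  0.5 -0.3] w 85.1 q [-1.14  0.48  1.13  2.32 -1.1   0.23 -0.98]
```

Run:
```python
from h import *
sync()
R=toolR(np.radians(-14.8)); S=np.array([565.7,42.2,72.5]); n=-R.as_matrix()[:,2]
row(S+100*n,R)
```

```text
t 2.83 cmd [507.6  46.7 249.6] meas-cmd [0. 0. 0.] rot err deg [ 0. -0.  0.] F [-0.1  0.5 -0.3] w 85.1 q [-1.14  0.48  1.13  2.32 -1.1   0.23 -0.98]
row [-38.7 -10.9  82.1] [ 0.84  0.31 -1.21]
```

```bash
python3 -m jog '-38.7 -10.9 82 0.8 0.3 -1.2 1;-38.7 -10.9 82 0.8 0.3 -1.2 1;-38.7 -10.9 82 0.8 0.3 -1.2 1;-38.7 -10.9 82 0.8 0.3 -1.2 1;-38.7 -10.9 82 0.8 0.3 -1.2 1;-38.7 -10.9 82 0.8 0.3 -1.2 1'
python3 - <<'E'
from h import *
applied([-38.7,-10.9,82,.8,.3,-1.2])
E
```

```text
clock: 3.58
eef_pos: [531.8, 69.7, 202.0]
tool_rot: [3.106, -0.462, -0.258]
force: [-0.2, 0.1, -0.4]
width: 85.5
t 3.58 cmd [517.3  55.  159.2] meas-cmd [14.6 14.7 42.8] rot err deg [-1.98 -3.52 -0.1 ] F [-0.2  0.1 -0.4] w 85.5 q [-1.01  0.58  0.94  2.26 -1.1   0.23 -1.04]
```

```bash
cat > kin.py <<'E'
import numpy as np, itertools
from scipy.spatial.transform import Rotation as Ro
from scipy.optimize import least_squares
def fk(q,s,th):
    d1,d3,d5,d7,b1,b3,b5,b7,yaw=th[:9]
    R=Ro.identity();p=np.zeros(3)
    for i,(ax,d,b) in enumerate([('z',d1,b1),('y',0,0),('z',d3,b3),('y',0,0),('z',d5,b5),('y',0,0),('z',d7,b7)]):
        R=R*Ro.from_euler(ax,s[i]*q[i]); p=p+R.apply([0,b,d])
    return p,R*Ro.from_euler('z',yaw)
E
cat > fit.py <<'E'
from kin import *
import json
from cell import ctrl
st=ctrl.read_state()
S=[([1.093,.6285,.038,1.5175,-.027,.996,-.02],[259.9,-595.1,230.4],[-3.14,0,.412]),
([.43,.17,.23,2.41,-1.09,.23,-.14],[383,-240.8,257.5],[3.127,-.487,-.242]),
([-1.13,.28,1.32,2.47,-1.1,.23,-.68],[430.5,-44.3,265.6],[3.141,-.488,-.26]),
([-1.14,.48,1.13,2.32,-1.1,.23,-.98],[507.6,46.7,249.6],[3.139,-.518,-.283]),
(list(st['qpos']),list(st['eef_pos']),list(st['tool_rot']))]
best=[]
for s in itertools.product([1,-1],repeat=3):
  for sx in (1,):
    sg=[-1,1,s[0],1,s[1],1,s[2]]
    def f(th):
        r=[]
        for q,p,e in S:
            pp,RR=fk(q,sg,th); r+=list((pp-p)/5); r+=list((Ro.from_euler('xyz',e).inv()*RR).as_rotvec()/.01)
        return r
    for y0 in (0,1.57,3.14,-1.57):
        o=least_squares(f,[300,450,450,250,0,0,0,0,y0]); best.append((o.cost,sg,o.x))
best.sort(key=lambda t:t[0])
for b in best[:4]: print(b[0].round(1),b[1],b[2].round(2))
c,sg,th=best[0]; json.dump({'s':sg,'th':th.tolist()},open('kin.json','w'))
for q,p,e in S:
    pp,RR=fk(q,sg,th); print((pp-p).round(1),np.degrees((Ro.from_euler('xyz',e).inv()*RR).as_rotvec()).round(2))
E
python3 fit.py
```

```text
1.1 [-1, 1, -1, 1, -1, 1, -1] [337.9  562.8  378.3  356.89 -11.57 -13.77  -4.64   1.72   1.57]
1.1 [-1, 1, -1, 1, -1, 1, -1] [337.9  562.8  378.3  356.89 -11.57 -13.77  -4.64   1.72   1.57]
1.1 [-1, 1, -1, 1, -1, 1, -1] [337.9  562.8  378.3  356.89 -11.57 -13.77  -4.64   1.72   1.57]
1.1 [-1, 1, -1, 1, -1, 1, -1] [337.9  562.8  378.3  356.89 -11.57 -13.77  -4.64   1.72   1.57]
[0.2 0.5 0.5] [-0.1   0.02  0.01]
[-0.1 -0.8 -0.8] [-0.35 -0.24  0.11]
[-2.2  2.  -0.5] [ 0.16 -0.18  0.05]
[ 2.1 -1.5  0.4] [-0.34  0.23 -0.21]
[0.2 0.5 0.4] [0.   0.   0.03]
```

The kinematic fit is good to about 1 to 2 mm. I'll use it to find which joint configurations reach the grasp, including the lift and a turn of ±0.7 rad.

```bash
cat > ik.py <<'E'
from kin import *
import json
from h import toolR
M=json.load(open('kin.json')); sg,th=M['s'],np.array(M['th'])
lo=np.array([-3.06,-.37,-1.25,.18,-1.1,.23,-2.94]);hi=np.array([3.06,2.12,1.32,2.47,4.24,1.98,2.94])
def ik(p,R,q0,reg=0.0,qr=None):
    def f(q):
        pp,RR=fk(q,sg,th); r=list((pp-p)/1)+list((R.inv()*RR).as_rotvec()*200)
        if reg: r+=list(reg*(q-qr))
        return r
    o=least_squares(f,np.clip(q0,lo+.001,hi-.001),bounds=(lo,hi),max_nfev=80); pp,RR=fk(o.x,sg,th)
    return o.x,np.linalg.norm(pp-p),np.degrees(np.linalg.norm((R.inv()*RR).as_rotvec()))
E
cat > t.py <<'E'
from ik import *
rng=np.random.default_rng(0)
S=np.array([565.7,42.2,72.5])
for flip in (0,1):
    R=toolR(np.radians(-14.8))*Ro.from_euler('z',np.pi*flip); n=-R.as_matrix()[:,2]
    out=[]
    for k in range(40):
        q,e,a=ik(S+6*n,R,rng.uniform(lo,hi))
        if e<1 and a<.3: out.append((np.minimum(q-lo,hi-q)[:6].min(),q))
    out.sort(key=lambda t:-t[0])
    print('flip',flip,len(out))
    for m,q in out[:8]: print(round(m,2),q.round(2), [ (lambda r:(round(r[1],1),round(r[2],1)))(ik(S+h*n,R*Ro.from_euler('z',w),q)) for h,w in((40,0),(100,0),(20,.7),(20,-.7))])
E
python3 t.py
```

```text
flip 0 13
0.12 [ 0.14  0.8  -0.65  2.35  2.07  0.8   2.19] [(np.float64(0.0), np.float64(0.0)), (np.float64(1.4), np.float64(1.1)), (np.float64(0.0), np.float64(0.0)), (np.float64(5.0), np.float64(4.1))]
0.12 [ 0.04  0.76 -0.48  2.35  2.15  0.7   2.09] [(np.float64(0.1), np.float64(0.1)), (np.float64(3.3), np.float64(2.4)), (np.float64(0.0), np.float64(0.0)), (np.float64(3.6), np.float64(3.0))]
0.12 [-0.13  0.72 -0.22  2.35  2.32  0.56  1.89] [(np.float64(0.3), np.float64(0.2)), (np.float64(0.0), np.float64(0.0)), (np.float64(0.0), np.float64(0.0)), (np.float64(0.0), np.float64(0.0))]
0.12 [-0.18  0.72 -0.15  2.35  2.38  0.52  1.82] [(np.float64(0.3), np.float64(0.3)), (np.float64(2.3), np.float64(1.5)), (np.float64(0.0), np.float64(0.0)), (np.float64(0.2), np.float64(0.1))]
0.11 [-0.26  0.71 -0.02  2.36  2.51  0.47  1.68] [(np.float64(0.4), np.float64(0.4)), (np.float64(0.0), np.float64(0.0)), (np.float64(0.0), np.float64(0.0)), (np.float64(0.0), np.float64(0.0))]
0.11 [-0.84  0.95  0.94  2.36  3.96  0.59  0.12] [(np.float64(0.7), np.float64(0.4)), (np.float64(0.5), np.float64(0.3))
[... 1323 characters left out ...]
t64(0.1)), (np.float64(0.3), np.float64(0.2)), (np.float64(0.0), np.float64(0.0)), (np.float64(0.7), np.float64(0.6))]
0.13 [ 0.11  0.78 -0.59  2.34  2.09  0.75 -0.97] [(np.float64(0.1), np.float64(0.1)), (np.float64(1.8), np.float64(1.6)), (np.float64(0.0), np.float64(0.0)), (np.float64(0.8), np.float64(0.6))]
0.12 [-0.14  0.72 -0.21  2.35  2.32  0.54 -1.25] [(np.float64(0.1), np.float64(0.1)), (np.float64(2.3), np.float64(2.0)), (np.float64(0.0), np.float64(0.0)), (np.float64(1.1), np.float64(1.0))]
0.12 [-0.19  0.71 -0.13  2.35  2.39  0.51 -1.33] [(np.float64(0.2), np.float64(0.2)), (np.float64(3.0), np.float64(2.2)), (np.float64(0.0), np.float64(0.0)), (np.float64(5.4), np.float64(4.5))]
```

```bash
cat > plan.py <<'E'
from ik import *
from cell import ctrl
q0=np.array(ctrl.read_state()['qpos']); S=np.array([565.7,42.2,72.5])
R=toolR(np.radians(-14.8))*Ro.from_euler('z',np.pi); n=-R.as_matrix()[:,2]
qg=np.array([.2,.83,-.7,2.3,2.05,.82,-.9]); 
qa,e,a=ik(S+6*n,R,qg,.0); print('grasp',qa.round(2),e,a)
qs,e,a=ik(S+110*n,R,qa,.5,qa); qs,e,a=ik(S+110*n,R,qs); print('standoff',qs.round(2),e,a)
N=22
for k in range(N+1):
    q=q0+(qs-q0)*k/N; p,RR=fk(q,sg,th); print(k,p.round(0),RR.as_matrix()[:,2].round(2),q.round(2)[3:6])
E
python3 plan.py
```

```text
grasp [ 0.18  0.81 -0.7   2.34  2.03  0.82 -0.9 ] 0.22760648293474903 0.16300345846968012
standoff [ 0.17  0.56 -0.76  2.4   1.77  0.71 -0.77] 0.00018840135480387824 0.00010144793088551341
0 [532.  70. 202.] [ 0.42 -0.15 -0.89] [ 2.26 -1.1   0.23]
1 [510.  74. 180.] [ 0.35 -0.13 -0.93] [ 2.26 -0.97  0.25]
2 [487.  76. 162.] [ 0.28 -0.12 -0.95] [ 2.27 -0.84  0.28]
3 [463.  76. 146.] [ 0.21 -0.12 -0.97] [ 2.27 -0.71  0.3 ]
4 [440.  74. 133.] [ 0.14 -0.12 -0.98] [ 2.28 -0.58  0.32]
5 [418.  70. 123.] [ 0.08 -0.13 -0.99] [ 2.29 -0.45  0.34]
6 [398.  65. 116.] [ 0.02 -0.14 -0.99] [ 2.29 -0.32  0.36]
7 [380.  58. 111.] [-0.02 -0.16 -0.99] [ 2.3  -0.19  0.38]
8 [365.  50. 107.] [-0.06 -0.18 -0.98] [ 2.31 -0.06  0.41]
9 [353.  41. 106.] [-0.09 -0.2  -0.98] [2.31 0.07 0.43]
10 [346.  32. 105.] [-0.11 -0.23 -0.97] [2.32 0.21 0.45]
11 [342.  22. 105.] [-0.12 -0.25 -0.96] [2.33 0.34 0.47]
12 [342.  13. 105.] [-0.11 -0.27 -0.96] [2.33 0.47 0.49]
13 [346.   5. 106.] [-0.09 -0.3  -0.95] [2.34 0.6  0.51]
14 [354.  -1. 108.] [-0.06 -0.31 -0.95] [2.35 0.73 0.53]
15 [366.  -5. 109.] [-0.01 -0.32 -0.95] [2.35 0.86 0.56]
16 [382.  -7. 112.] [ 0.04 -0.33 -0.94] [2.36 0.99 0.58]
17 [400.  -5. 116.] [ 0.1  -0.32 -0.94] [2.37 1.12 0.6 ]
18 [420.  -0. 121.] [ 0.17 -0.3  -0.94] [2.37 1.25 0.62]
19 [443.   8. 128.] [ 0.24 -0.28 -0.93] [2.38 1.38 0.64]
20 [466.  21. 138.] [ 0.32 -0.24 -0.92] [2.38 1.51 0.66]
21 [490.  37. 151.] [ 0.4  -0.19 -0.9 ] [2.39 1.64 0.68]
22 [513.  56. 168.] [ 0.48 -0.13 -0.87] [2.4  1.77 0.71]
```

```bash
cat >> plan.py <<'E'
print('via')
via=[q0,np.array([-.4,.3,.1,2.05,.4,.4,-.95]),qs]
for A,B,N in ((via[0],via[1],12),(via[1],via[2],12)):
  for k in range(N+1):
    q=A+(B-A)*k/N; p,RR=fk(q,sg,th); 
    if k: print(k,p.round(0),RR.as_matrix()[:,2].round(2),q.round(2)[3:6],np.linalg.norm(p-pl).round(),np.degrees((Rl.inv()*RR).magnitude()).round(1))
    pl,Rl=p,RR
E
python3 plan.py | sed -n '/via/,$p'
```

```text
via
1 [530.  79. 197.] [ 0.39 -0.12 -0.91] [ 2.24 -0.97  0.25] 10.0 7.7
2 [527.  86. 195.] [ 0.37 -0.09 -0.93] [ 2.22 -0.85  0.26] 8.0 7.6
3 [526.  93. 195.] [ 0.35 -0.07 -0.94] [ 2.2  -0.72  0.27] 6.0 7.5
4 [525.  97. 197.] [ 0.33 -0.05 -0.94] [ 2.19 -0.6   0.29] 5.0 7.5
5 [526. 101. 201.] [ 0.32 -0.04 -0.95] [ 2.17 -0.47  0.3 ] 6.0 7.4
6 [529. 103. 208.] [ 0.31 -0.03 -0.95] [ 2.15 -0.35  0.32] 7.0 7.4
7 [533. 104. 216.] [ 0.31 -0.02 -0.95] [ 2.14 -0.22  0.33] 9.0 7.4
8 [539. 103. 227.] [ 0.32 -0.02 -0.95] [ 2.12 -0.1   0.34] 12.0 7.3
9 [547. 102. 239.] [ 0.34 -0.03 -0.94] [2.1  0.03 0.36] 15.0 7.4
10 [557. 100. 254.] [ 0.37 -0.03 -0.93] [2.08 0.15 0.37] 18.0 7.4
11 [568.  98. 272.] [ 0.4  -0.04 -0.92] [2.07 0.28 0.39] 21.0 7.4
12 [581.  95. 292.] [ 0.44 -0.05 -0.9 ] [2.05 0.4  0.4 ] 24.0 7.5
1 [564.  84. 269.] [ 0.4  -0.09 -0.91] [2.08 0.51 0.43] 31.0 8.7
2 [548.  72. 249.] [ 0.37 -0.13 -0.92] [2.11 0.63 0.45] 28.0 8.6
3 [535.  61. 232.] [ 0.34 -0.16 -0.93] [2.14 0.74 0.48] 24.0 8.4
4 [524.  51. 217.] [ 0.33 -0.19 -0.93] [2.17 0.86 0.5 ] 21.0 8.3
5 [515.  42. 205.] [ 0.32 -0.22 -0.92] [2.19 0.97 0.53] 17.0 8.2
6 [509.  35. 195.] [ 0.32 -0.23 -0.92] [2.22 1.09 0.55] 14.0 8.1
7 [505.  31. 186.] [ 0.34 -0.24 -0.91] [2.25 1.2  0.58] 10.0 7.9
8 [504.  29. 179.] [ 0.35 -0.24 -0.9 ] [2.28 1.31 0.6 ] 7.0 7.8
9 [504.  31. 174.] [ 0.38 -0.23 -0.9 ] [2.31 1.43 0.63] 6.0 7.7
10 [506.  36. 170.] [ 0.41 -0.21 -0.89] [2.34 1.54 0.66] 7.0 7.6
11 [509.  44. 168.] [ 0.45 -0.17 -0.88] [2.37 1.66 0.68] 9.0 7.6
12 [513.  56. 168.] [ 0.48 -0.13 -0.87] [2.4  1.77 0.71] 13.0 7.5
```

```bash
cat > rows.py <<'E'
from ik import *
from cell import ctrl
def rows(qB,N,nshow=8):
    q0=np.array(ctrl.read_state()['qpos']); p0,R0=fk(q0,sg,th)
    s=ctrl.read_state(); print('t',round(s['clock'],2),'q0',q0.round(2),'fk err',(p0-s['eef_pos']).round(1))
    for k in range(1,min(N,nshow)+1):
        p,R=fk(q0+(qB-q0)*k/N,sg,th); print(*R0.inv().apply(p-p0).round(0),*np.degrees((R0.inv()*R).as_rotvec()).round(1),'1;')
E
python3 - <<'E'
from rows import *
rows(np.array([-.4,.3,.1,2.05,.4,.4,-.95]),12)
E
```

```text
t 3.58 q0 [-1.01  0.58  0.94  2.26 -1.1   0.23 -1.04] fk err [0.2 0.5 0.4]
-6.0 -8.0 2.0 1.5 -2.2 -7.2 1;
-11.0 -14.0 2.0 3.0 -3.9 -14.5 1;
-14.0 -20.0 1.0 4.5 -5.2 -21.8 1;
-14.0 -25.0 -2.0 5.9 -6.0 -29.1 1;
-12.0 -28.0 -6.0 7.1 -6.3 -36.4 1;
-8.0 -30.0 -11.0 8.1 -6.1 -43.7 1;
-1.0 -32.0 -17.0 8.7 -5.4 -51.0 1;
9.0 -33.0 -24.0 9.0 -4.3 -58.3 1;
```

```bash
python3 -m jog '-6 -8 2 1.5 -2.2 -7.2 1;-11 -14 2 3 -3.9 -14.5 1;-14 -20 1 4.5 -5.2 -21.8 1;-14 -25 -2 5.9 -6 -29.1 1;-12 -28 -6 7.1 -6.3 -36.4 1;-8 -30 -11 8.1 -6.1 -43.7 1;-1 -32 -17 8.7 -5.4 -51 1;9 -33 -24 9 -4.3 -58.3 1'
python3 - <<'E'
from rows import *
rows(np.array([-.4,.3,.1,2.05,.4,.4,-.95]),6)
E
```

```text
clock: 4.58
eef_pos: [538.5, 103.0, 226.3]
tool_rot: [2.889, -0.216, 0.806]
force: [0.4, -0.4, 0.3]
width: 85.2
t 4.58 q0 [-0.87  0.47  0.78  2.12 -0.63  0.42 -0.45] fk err [0.3 1.1 0.4]
-5.0 0.0 -1.0 0.7 -1.1 -4.6 1;
-6.0 5.0 -4.0 0.7 -1.5 -9.4 1;
-2.0 13.0 -10.0 -0.1 -1.3 -14.2 1;
6.0 23.0 -19.0 -1.6 -0.5 -18.9 1;
19.0 36.0 -32.0 -4.0 0.8 -23.7 1;
36.0 50.0 -48.0 -7.0 2.5 -28.3 1;
```

```bash
sed -i "s/'1;')/'1;   #',p.round(0),R.as_matrix()[:,2].round(2))/" rows.py
python3 - <<'E'
from rows import *
rows(np.array([-.2,.35,-.1,2.1,.8,.5,-.9]),14)
E
```

```text
t 4.58 q0 [-0.87  0.47  0.78  2.12 -0.63  0.42 -0.45] fk err [0.3 1.1 0.4]
-11.0 -2.0 4.0 0.9 -1.7 -3.5 1;   # [531.  98. 220.] [ 0.29 -0.03 -0.96]
-22.0 -3.0 6.0 1.6 -3.3 -7.1 1;   # [524.  91. 216.] [ 0.27 -0.05 -0.96]
-31.0 -3.0 8.0 2.2 -4.6 -10.7 1;   # [518.  84. 212.] [ 0.25 -0.06 -0.97]
-40.0 -1.0 9.0 2.5 -5.8 -14.4 1;   # [514.  76. 210.] [ 0.23 -0.08 -0.97]
-47.0 3.0 9.0 2.6 -6.8 -18.0 1;   # [512.  69. 209.] [ 0.22 -0.09 -0.97]
-53.0 8.0 8.0 2.5 -7.7 -21.7 1;   # [511.  61. 210.] [ 0.22 -0.11 -0.97]
-57.0 14.0 7.0 2.1 -8.3 -25.4 1;   # [512.  54. 211.] [ 0.22 -0.12 -0.97]
-60.0 22.0 6.0 1.5 -8.9 -29.1 1;   # [515.  47. 214.] [ 0.22 -0.14 -0.96]
```

Run:
```python
from rows import *
rows(np.array([-.2,.35,-.1,2.1,.8,.5,-.9]),8)
```

```text
t 4.58 q0 [-0.87  0.47  0.78  2.12 -0.63  0.42 -0.45] fk err [0.3 1.1 0.4]
-19.0 -3.0 5.0 1.5 -2.9 -6.2 1;   # [525.  93. 217.] [ 0.27 -0.04 -0.96]
-36.0 -2.0 8.0 2.4 -5.2 -12.5 1;   # [516.  80. 211.] [ 0.24 -0.07 -0.97]
-48.0 4.0 9.0 2.6 -7.0 -19.0 1;   # [511.  67. 209.] [ 0.22 -0.1  -0.97]
-57.0 14.0 7.0 2.1 -8.3 -25.4 1;   # [512.  54. 211.] [ 0.22 -0.12 -0.97]
-60.0 28.0 4.0 0.8 -9.2 -31.9 1;   # [518.  42. 217.] [ 0.23 -0.15 -0.96]
-59.0 45.0 -1.0 -1.2 -9.6 -38.3 1;   # [529.  31. 226.] [ 0.27 -0.18 -0.95]
-51.0 64.0 -8.0 -4.1 -9.6 -44.6 1;   # [544.  22. 239.] [ 0.32 -0.2  -0.93]
-38.0 85.0 -17.0 -7.7 -9.2 -50.7 1;   # [563.  17. 256.] [ 0.38 -0.21 -0.9 ]
```

```bash
python3 -m jog '-19 -3 5 1.5 -2.9 -6.2 1;-36 -2 8 2.4 -5.2 -12.5 1;-48 4 9 2.6 -7 -19 1;-57 14 7 2.1 -8.3 -25.4 1;-60 28 4 0.8 -9.2 -31.9 1;-59 45 -1 -1.2 -9.6 -38.3 1;-51 64 -8 -4.1 -9.6 -44.6 1;-38 85 -17 -7.7 -9.2 -50.7 1'
python3 - <<'E'
from rows import *
rows(np.array([.17,.5,-.7,2.35,1.7,.65,-.8]),8)
E
```

```text
clock: 5.58
eef_pos: [563.5, 15.9, 255.0]
tool_rot: [2.753, 0.238, 1.587]
force: [-0.3, 0.1, -0.3]
width: 85.3
t 5.58 q0 [-0.84  0.45  0.8   2.1  -0.14  0.34  0.04] fk err [0.9 0.1 1.3]
2.0 -49.0 22.0 6.4 -0.5 -8.3 1;   # [528.   8. 218.] [ 0.28 -0.24 -0.93]
-1.0 -87.0 36.0 11.1 -1.0 -16.8 1;   # [498.  -2. 192.] [ 0.2  -0.27 -0.94]
-6.0 -113.0 46.0 13.8 -1.3 -25.4 1;   # [478. -11. 175.] [ 0.16 -0.3  -0.94]
-9.0 -125.0 53.0 14.2 -1.6 -33.9 1;   # [470. -17. 165.] [ 0.17 -0.32 -0.93]
-8.0 -123.0 58.0 12.2 -1.7 -42.0 1;   # [473. -17. 160.] [ 0.21 -0.32 -0.92]
0.0 -109.0 60.0 7.7 -1.7 -49.6 1;   # [486.  -8. 162.] [ 0.28 -0.3  -0.91]
17.0 -84.0 55.0 0.8 -1.5 -56.1 1;   # [507.  12. 171.] [ 0.38 -0.24 -0.89]
43.0 -51.0 40.0 -8.3 -1.2 -61.5 1;   # [532.  44. 191.] [ 0.5  -0.15 -0.86]
```

```bash
cat > sim.py <<'E'
from ik import *
def jac(q):
    p,R=fk(q,sg,th);J=np.zeros((6,7))
    for i in range(7):
        d=q.copy();d[i]+=1e-5;pp,RR=fk(d,sg,th);J[:3,i]=(pp-p)/1e-5/1000;J[3:,i]=(RR*R.inv()).as_rotvec()/1e-5
    return p,R,J
def step(q,p,R,it=12):   # min-norm IK with limits (clamped joints freed out)
    for _ in range(it):
        pc,Rc,J=jac(q); e=np.r_[(p-pc)/1000,(R*Rc.inv()).as_rotvec()]
        if np.linalg.norm(e)<1e-5: break
        act=np.ones(7,bool)
        for _ in range(4):
            Ja=J*act; dq=Ja.T@np.linalg.solve(Ja@Ja.T+1e-5*np.eye(6),e)
            bad=act&(((q+dq)<lo)|((q+dq)>hi))&(abs(dq)>1e-6)
            hit=bad&((q<=lo+1e-4)|(q>=hi-1e-4))
            if not hit.any(): break
            act&=~hit
        q=np.clip(q+dq*min(1,.1/max(abs(dq).max(),1e-9)) if False else q+dq,lo,hi)
    pc,Rc=fk(q,sg,th)
    return q,np.linalg.norm(pc-p),np.degrees((R*Rc.inv()).magnitude())
def run(q,rows,verb=False):
    p0,R0=fk(q,sg,th)
    for r in rows:
        q,e,a=step(q,p0+R0.apply(r[:3]),R0*Ro.from_rotvec(np.radians(r[3:6])))
        if verb: print(q.round(2),round(e,1),round(a,1))
    return q
E
python3 - <<'E'
from sim import *
A=[-1.01,.58,.94,2.26,-1.1,.23,-1.04];r1='-6 -8 2 1.5 -2.2 -7.2 1;-11 -14 2 3 -3.9 -14.5 1;-14 -20 1 4.5 -5.2 -21.8 1;-14 -25 -2 5.9 -6 -29.1 1;-12 -28 -6 7.1 -6.3 -36.4 1;-8 -30 -11 8.1 -6.1 -43.7 1;-1 -32 -17 8.7 -5.4 -51 1;9 -33 -24 9 -4.3 -58.3 1'
B=[-.87,.47,.78,2.12,-.63,.42,-.45];r2='-19 -3 5 1.5 -2.9 -6.2 1;-36 -2 8 2.4 -5.2 -12.5 1;-48 4 9 2.6 -7 -19 1;-57 14 7 2.1 -8.3 -25.4 1;-60 28 4 0.8 -9.2 -31.9 1;-59 45 -1 -1.2 -9.6 -38.3 1;-51 64 -8 -4.1 -9.6 -44.6 1;-38 85 -17 -7.7 -9.2 -50.7 1'
S0=[1.093,.6285,.038,1.5175,-.027,.996,-.02];r0=';'.join(['469.5 -515.5 12 -10.3 28.9 37.4 1']*8)
P=lambda s:[list(map(float,x.split())) for x in s.split(';')]
print(run(np.array(A),P(r1)).round(2),'act -0.87  0.47  0.78  2.12 -0.63  0.42 -0.45')
print(run(np.array(B),P(r2)).round(2),'act -0.84  0.45  0.8   2.1  -0.14  0.34  0.04')
E
```

```text
[-0.87  0.47  0.78  2.12 -0.62  0.41 -0.45] act -0.87  0.47  0.78  2.12 -0.63  0.42 -0.45
[-0.84  0.45  0.79  2.11 -0.14  0.35  0.03] act -0.84  0.45  0.8   2.1  -0.14  0.34  0.04
```

The simulated minimum-norm IK reproduces the jog exactly, so I'll search with it for a path into a usable branch.

```bash
cat > search.py <<'E'
from sim import *
from scipy.spatial.transform import Slerp
import sys
q0=np.array([-0.84,0.45,0.8,2.1,-0.14,0.34,0.04]); S=np.array([565.7,42.2,72.5])
rng=np.random.default_rng(int(sys.argv[1])); import time; T=time.time()
def cart(q,p1,R1,N):
    p,R=fk(q,sg,th); sl=Slerp([0,1],Ro.concatenate([R,R1]))
    for k in range(1,N+1):
        q,e,a=step(q,p+(p1-p)*k/N,sl(k/N),6)
    return q,e,a
res=[]
while time.time()-T<250:
    flip=rng.integers(2); R=toolR(np.radians(-14.8))*Ro.from_euler('z',np.pi*flip); n=-R.as_matrix()[:,2]
    v=np.array([rng.uniform(-.6,.6),rng.uniform(.2,.9),rng.uniform(-1,.6),rng.uniform(1.4,2.3),rng.uniform(1,3.5),rng.uniform(.3,1.2),rng.uniform(-1.5,2.6)])
    ok=True
    N=int(np.ceil(max(abs(v-q0)*[1,1,1,1,.5,1,.5])/.09)); 
    if N>30: continue
    q=q0.copy()
    for k in range(1,N+1):
        p,RR=fk(q0+(v-q0)*k/N,sg,th)
        if p[2]<150 or p[0]<360 or p[2]>500 : ok=False;break
        q,e,a=step(q,p,RR,4)
        if e>30: ok=False;break
    if not ok: continue
    q1,e,a=cart(q,S+110*n,R,14)
    if e>3 or a>2: continue
    q2,e,a=cart(q1,S+8*n,R,5)
    if e>1 or a>1: continue
    q3,e3,a3=cart(q2,S+24*n,R*Ro.from_euler('z',.75),4); q4,e4,a4=cart(q2,S+24*n,R*Ro.from_euler('z',-.75),4)
    m=np.minimum(q2-lo,hi-q2).min()
    print(flip,N,'m%.2f'%m,'turn err %.1f %.1f %.1f %.1f'%(e3,a3,e4,a4),'v',v.round(2).tolist(),'q',q2.round(2).tolist(),flush=True)
E
for i in 1 2 3 4 5 6; do python3 search.py $i > s$i.txt & done; wait; cat s?.txt | awk '{split($0,a,"err ");print}' | sort -k3 -r | head -30; cat s?.txt|wc -l
```

```text
1 18 m0.13 turn err 0.0 0.0 0.0 0.0 v [0.6, 0.68, -0.77, 1.84, 2.91, 0.35, 1.52] q [0.25, 0.86, -0.83, 2.34, 1.99, 0.92, -0.84]
1 19 m0.13 turn err 0.0 0.0 0.0 0.0 v [0.6, 0.56, -0.88, 2.07, 2.62, 0.43, -0.64] q [0.01, 0.74, -0.43, 2.34, 2.16, 0.65, -1.07]
0 19 m0.13 turn err 0.0 0.0 0.0 0.0 v [0.59, 0.84, 0.23, 1.88, 3.17, 0.87, 0.13] q [0.37, 0.99, -1.08, 2.34, 1.93, 1.15, 2.41]
1 16 m0.13 turn err 0.0 0.0 0.0 0.0 v [0.59, 0.72, 0.53, 1.66, 2.11, 0.54, -1.31] q [0.39, 1.0, -1.11, 2.34, 1.92, 1.16, -0.71]
0 18 m0.13 turn err 0.0 0.0 0.0 0.0 v [0.58, 0.88, 0.1, 1.81, 2.94, 1.11, 0.25] q [0.37, 0.99, -1.08, 2.34, 1.93, 1.14, 2.4]
0 16 m0.13 turn err 0.0 0.0 0.0 0.0 v [0.58, 0.81, -0.28, 2.13, 2.61, 1.0, 0.91] q [0.38, 1.0, -1.11, 2.34, 1.92, 1.17, 2.41]
0 16 m0.13 turn err 0.0 0.0 0.0 0.0 v [0.58, 0.29, -0.36, 2.17, 1.21, 0.53, 1.02] q [0.37, 0.98, -1.07, 2.34, 1.93, 1.13, 2.4]
1 19 m0.13 turn err 0.0 0.0 0.0 0.0 v [0.57, 0.88, -0.84, 1.72, 2.75, 0.74, 1.18] q [0.08, 0.76, -0.53, 2.34, 2.11, 0.72, -1.0]
0 16 m0.13 turn err 0.0 0.0 0.0 0.0 v [0.57, 0.8, 0.46, 1.7, 2.33, 0.76, 1.07] q [
[... 2009 characters left out ...]
09, 0.31, 1.27] q [0.01, 0.74, -0.43, 2.34, 2.16, 0.65, -1.07]
0 18 m0.13 turn err 0.0 0.0 0.0 0.0 v [0.46, 0.59, 0.18, 2.02, 3.04, 0.55, -0.56] q [0.36, 0.97, -1.04, 2.34, 1.94, 1.11, 2.39]
0 15 m0.13 turn err 0.0 0.0 0.0 0.0 v [0.45, 0.47, -0.19, 2.24, 1.58, 0.95, 0.48] q [0.38, 1.0, -1.1, 2.34, 1.92, 1.16, 2.41]
1 19 m0.13 turn err 0.0 0.0 0.0 0.0 v [0.44, 0.71, -0.82, 1.77, 2.63, 0.7, 1.66] q [0.02, 0.74, -0.45, 2.34, 2.15, 0.67, -1.06]
0 15 m0.13 turn err 0.0 0.0 0.0 0.0 v [0.43, 0.88, 0.1, 1.67, 2.0, 1.03, 0.46] q [0.38, 1.0, -1.1, 2.34, 1.92, 1.16, 2.41]
1 15 m0.13 turn err 0.0 0.0 0.0 0.0 v [0.43, 0.49, 0.19, 2.17, 2.02, 0.61, -1.13] q [0.39, 1.0, -1.11, 2.34, 1.92, 1.16, -0.71]
1014
```

```bash
cat > path.py <<'E'
from sim import *
q0=np.array([-0.84,0.45,0.8,2.1,-0.14,0.34,0.04]);v=np.array([0.48,0.62,-0.63,1.77,1.72,0.49,0.31]);N=20
pl,Rl=fk(q0,sg,th);p0,R0=pl,Rl;q=q0
for k in range(1,N+1):
    p,R=fk(q0+(v-q0)*k/N,sg,th)
    q,e,a=step(q,p,R)
    print(*R0.inv().apply(p-p0).round(0),*np.degrees((R0.inv()*R).as_rotvec()).round(1),'1; #',p.round(0),np.linalg.norm(p-pl).round(),np.degrees((Rl.inv()*R).magnitude()).round(1),q.round(2))
    pl,Rl=p,R
    if k%8==0: p0,R0=p,R; print()
E
python3 path.py
```

```text
-6.0 1.0 11.0 1.1 -0.7 -5.7 1; # [574.  10. 251.] 13.0 5.9 [-0.79  0.47  0.76  2.08 -0.1   0.35  0.11]
-13.0 2.0 21.0 2.1 -1.2 -11.4 1; # [580.   1. 244.] 13.0 5.8 [-0.75  0.48  0.72  2.07 -0.07  0.35  0.18]
-20.0 5.0 32.0 2.9 -1.7 -17.0 1; # [586.  -8. 237.] 13.0 5.7 [-0.71  0.5   0.69  2.05 -0.03  0.36  0.25]
-27.0 9.0 42.0 3.6 -2.0 -22.5 1; # [594. -16. 231.] 13.0 5.5 [-0.67  0.52  0.66  2.03  0.    0.36  0.32]
-35.0 14.0 52.0 4.0 -2.3 -27.9 1; # [602. -25. 226.] 13.0 5.4 [-0.63  0.53  0.62  2.02  0.04  0.36  0.38]
-42.0 20.0 61.0 4.2 -2.6 -33.2 1; # [612. -33. 222.] 13.0 5.3 [-0.59  0.54  0.59  2.    0.08  0.35  0.45]
-50.0 27.0 70.0 4.2 -2.8 -38.3 1; # [622. -42. 219.] 14.0 5.2 [-0.55  0.55  0.56  1.98  0.11  0.34  0.52]
-57.0 36.0 78.0 3.9 -3.1 -43.4 1; # [634. -50. 216.] 14.0 5.1 [-0.51  0.56  0.53  1.97  0.15  0.33  0.58]

-12.0 3.0 8.0 -0.4 -0.7 -4.9 1; # [646. -58. 215.] 15.0 4.9 [-0.48  0.57  0.51  1.95  0.18  0.32  0.65]
-26.0 6.0 15.0 -1.0 -1.5 -9.6 1; # [659. -65. 215.] 15.0 4.8 [-0.44  0.58  0.48  1.94  0.22  0.3   0.71]
-40.0 11.0 21.0 -1.8 -2.5 -14.2 1; # [674. -73. 
[... 344 characters left out ...]
0.58  0.27  1.87  0.63  0.24  0.68]
-111.0 34.0 31.0 -5.8 -9.2 -30.6 1; # [ 738. -103.  239.] 21.0 4.5 [-0.16  0.57  0.2   1.86  0.82  0.23  0.59]
-132.0 40.0 30.0 -6.8 -11.5 -34.2 1; # [ 756. -111.  251.] 22.0 4.4 [-0.08  0.57  0.11  1.84  1.02  0.23  0.5 ]

-23.0 -8.0 1.0 -0.6 -2.7 -3.5 1; # [ 773. -120.  265.] 24.0 4.4 [-0.01  0.57  0.04  1.83  1.2   0.23  0.41]
-47.0 -17.0 -0.0 -0.9 -5.7 -6.7 1; # [ 791. -129.  281.] 26.0 4.4 [ 0.05  0.56 -0.03  1.81  1.37  0.23  0.33]
-72.0 -27.0 -4.0 -1.0 -8.9 -9.8 1; # [ 807. -139.  301.] 28.0 4.5 [ 0.12  0.56 -0.09  1.8   1.55  0.23  0.25]
-99.0 -39.0 -10.0 -0.9 -12.3 -12.8 1; # [ 823. -151.  324.] 30.0 4.5 [ 0.18  0.55 -0.15  1.78  1.73  0.23  0.16]
```

```bash
cat > path2.py <<'E'
from sim import *
from scipy.spatial.transform import Slerp
S=np.array([565.7,42.2,72.5])
q0=np.array([-0.84,0.45,0.8,2.1,-0.14,0.34,0.04]);v=np.array([0.48,0.62,-0.63,1.77,1.72,0.49,0.31]);N=20
def cart(q,p1,R1,N):
    p,R=fk(q,sg,th); sl=Slerp([0,1],Ro.concatenate([R,R1]))
    for k in range(1,N+1): q,e,a=step(q,p+(p1-p)*k/N,sl(k/N),6)
    return q,round(e,1),round(a,1)
q=q0
for k in range(1,N+1):
    p,R=fk(q0+(v-q0)*k/N,sg,th); q,e,a=step(q,p,R)
    if k>=12:
      for flip in(0,1):
        R1=toolR(np.radians(-14.8))*Ro.from_euler('z',np.pi*flip); n=-R1.as_matrix()[:,2]
        a=cart(q,S+110*n,R1,14); b=cart(a[0],S+8*n,R1,5); print(k,flip,a[0].round(2),a[1:],b[0].round(2),b[1:],np.degrees((R.inv()*R1).magnitude()).round(0))
E
python3 path2.py
```

```text
12 0 [-1.07  0.54  1.01  2.27 -1.1   0.23 -1.03] (np.float64(61.4), np.float64(1.9)) [-0.83  0.68  0.79  2.1  -1.1   0.23 -1.06] (np.float64(106.4), np.float64(3.8)) 173.0
12 1 [-0.26  0.46 -0.13  2.41  2.    0.39 -1.01] (np.float64(0.0), np.float64(0.0)) [-0.11  0.72 -0.25  2.35  2.28  0.56 -1.21] (np.float64(0.0), np.float64(0.0)) 12.0
13 0 [ 1.    2.12 -1.25  2.47  2.84  1.98 -2.94] (np.float64(374.5), np.float64(14.3)) [ 1.    2.12 -1.25  2.47  2.83  1.98 -2.94] (np.float64(305.6), np.float64(14.2)) 177.0
13 1 [-0.25  0.47 -0.15  2.41  1.99  0.4  -0.99] (np.float64(0.0), np.float64(0.0)) [-0.1   0.72 -0.27  2.35  2.27  0.57 -1.2 ] (np.float64(0.0), np.float64(0.0)) 9.0
14 0 [-0.58  0.48  0.32  2.42  2.51  0.23  1.63] (np.float64(0.0), np.float64(0.0)) [-0.35  0.71  0.1   2.36  2.65  0.43  1.52] (np.float64(0.0), np.float64(0.0)) 179.0
14 1 [-0.23  0.47 -0.17  2.41  1.98  0.41 -0.98] (np.float64(0.0), np.float64(0.0)) [-0.09  0.72 -0.28  2.35  2.26  0.57 -1.18] (np.float64(0.0), np.float64(0.0)) 8.0
15 0 [-0.58  0.48  0.32  2.42  2.51  0.23  1.63] (np.float64(0.0), np.float64(0.0)
[... 1239 characters left out ...]
.0), np.float64(0.0)) 21.0
19 0 [-0.57  0.48  0.3   2.42  2.48  0.24  1.67] (np.float64(0.0), np.float64(0.0)) [-0.33  0.71  0.08  2.36  2.63  0.43  1.55] (np.float64(0.0), np.float64(0.0)) 161.0
19 1 [-0.05  0.49 -0.43  2.4   1.86  0.53 -0.87] (np.float64(0.0), np.float64(0.0)) [ 0.03  0.75 -0.46  2.34  2.14  0.67 -1.05] (np.float64(0.0), np.float64(0.0)) 25.0
20 0 [-0.55  0.48  0.27  2.42  2.43  0.25  1.72] (np.float64(0.0), np.float64(0.0)) [-0.31  0.71  0.05  2.36  2.59  0.44  1.59] (np.float64(0.0), np.float64(0.0)) 157.0
20 1 [ 0.    0.5  -0.51  2.4   1.84  0.57 -0.84] (np.float64(0.0), np.float64(0.0)) [ 0.07  0.76 -0.52  2.34  2.12  0.71 -1.01] (np.float64(0.0), np.float64(0.0)) 30.0
```

```bash
python3 -m jog '-6 1 11 1.1 -0.7 -5.7 1;-13 2 21 2.1 -1.2 -11.4 1;-20 5 32 2.9 -1.7 -17 1;-27 9 42 3.6 -2 -22.5 1;-35 14 52 4 -2.3 -27.9 1;-42 20 61 4.2 -2.6 -33.2 1;-50 27 70 4.2 -2.8 -38.3 1;-57 36 78 3.9 -3.1 -43.4 1'
python3 -m jog '-12 3 8 -0.4 -0.7 -4.9 1;-26 6 15 -1 -1.5 -9.6 1;-40 11 21 -1.8 -2.5 -14.2 1;-56 16 26 -2.7 -3.8 -18.6 1;-73 21 29 -3.6 -5.3 -22.8 1;-91 27 31 -4.7 -7.1 -26.8 1;-111 34 31 -5.8 -9.2 -30.6 1;-111 34 31 -5.8 -9.2 -30.6 1'
python3 - <<'E'
from h import *
sync()
R=toolR(np.radians(-14.8))*Ro.from_euler('z',np.pi); S=np.array([565.7,42.2,72.5]); n=-R.as_matrix()[:,2]
row(S+110*n,R)
E
```

```text
clock: 6.58
eef_pos: [627.1, -52.5, 210.9]
tool_rot: [3.107, 0.461, 2.364]
force: [-0.4, 0.4, 0.8]
width: 85.3
clock: 7.58
eef_pos: [731.7, -108.2, 234.3]
tool_rot: [-2.958, 0.587, 2.989]
force: [-0.2, -0.6, 0.3]
width: 85.2
t 7.58 cmd [ 731.7 -108.2  234.3] meas-cmd [0. 0. 0.] rot err deg [-0. -0. -0.] F [-0.2 -0.6  0.3] w 85.2 q [-0.15  0.58  0.2   1.86  0.79  0.23  0.62]
row [ 238.   112.7 -100.8] [-7.3   4.11  4.79]
```

```bash
python3 -m jog '30 14 -12 -0.9 0.5 0.6 1;60 28 -25 -1.8 1 1.2 1;90 42 -38 -2.7 1.5 1.8 1;120 56 -50 -3.6 2 2.4 1;150 70 -63 -4.5 2.5 3 1;180 85 -76 -5.5 3.1 3.6 1;210 99 -88 -6.4 3.6 4.2 1;238 112.5 -101 -7.3 4.1 4.8 1'
python3 - <<'E'
from h import *
applied([238,112.5,-101,-7.3,4.1,4.8])
E
```

```text
clock: 8.57
eef_pos: [509.9, 57.7, 166.9]
tool_rot: [-3.14, 0.521, 2.885]
force: [-1.0, 0.5, -0.4]
width: 85.2
t 8.57 cmd [512.4  56.1 168. ] meas-cmd [-2.5  1.6 -1. ] rot err deg [ 0.03  0.16 -0.07] F [-1.   0.5 -0.4] w 85.2 q [-0.25  0.46 -0.17  2.39  1.93  0.4  -0.94]
```

```bash
python3 -m jog '0 0 20 0 0 0 1;0 0 40 0 0 0 1;0 0 60 0 0 0 1;0 0 65 0 0 0 1;0 0 65 0 0 0 1'
python3 - <<'E'
from h import *
applied([0,0,65,0,0,0])
import pickle
for n in('side','top'):
    d=shot(n); pickle.dump(d,open(n+'1.pkl','wb')); u,v={'side':(300,200),'top':(303,204)}[n]
    cv2.imwrite('pics/a_%s.png'%n,cv2.resize(d['image'][v-50:v+50,u-50:u+50,::-1],(600,600),interpolation=cv2.INTER_CUBIC))
chk()
E
```

```text
clock: 9.2
eef_pos: [542.6, 48.9, 110.9]
tool_rot: [-3.14, 0.522, 2.886]
force: [-0.4, 0.1, 0.6]
width: 85.5
t 9.2 cmd [543.8  47.8 111.7] meas-cmd [-1.2  1.1 -0.8] rot err deg [ 0.03  0.12 -0.14] F [-0.4  0.1  0.6] w 85.5 q [-0.14  0.63 -0.25  2.36  2.15  0.51 -1.11]
t 9.3 cmd [543.8  47.8 111.7] meas-cmd [-0.9  1.5 -0.1] rot err deg [-0.04  0.05 -0.14] F [-0.3  0.4 -0.2] w 85.1 q [-0.14  0.63 -0.26  2.36  2.15  0.51 -1.11]
```

View pics/a_side.png

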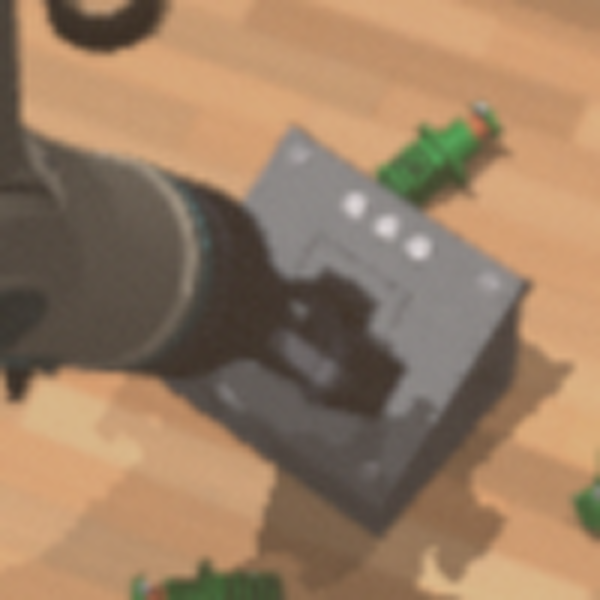

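View pics/a_top.png

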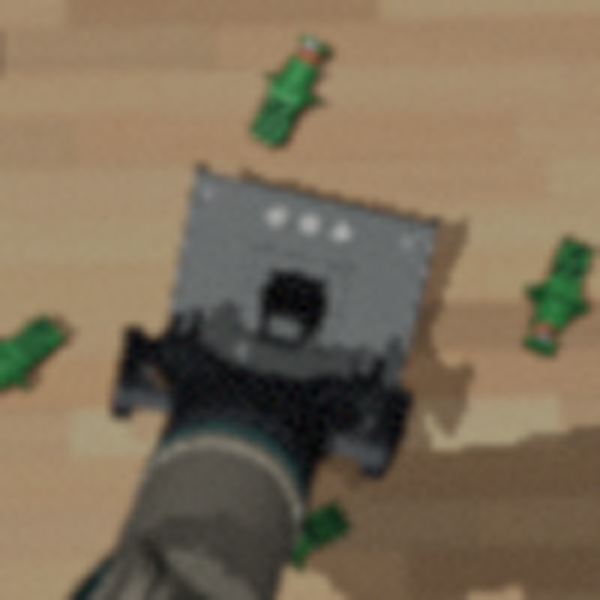

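The top view shows the fingers straddling the head centrally: tips at about (165,345) and (395,385), head at (292,300), all along the approach line. I'll descend to it.

```bash
python3 -m jog '0 0 12 0 0 0 1;0 0 24 0 0 0 1;0 0 34 0 0 0 1;0 0 38 0 0 0 1;0 0 38 0 0 0 1;0 0 38 0 0 0 1'
python3 - <<'E'
from h import *
applied([0,0,38,0,0,0])
E
```

```text
clock: 10.05
eef_pos: [561.6, 44.4, 78.3]
tool_rot: [-3.141, 0.523, 2.886]
force: [-0.2, 0.8, 0.4]
width: 85.6
t 10.05 cmd [562.2  42.9  78.8] meas-cmd [-0.6  1.4 -0.4] rot err deg [-0.06  0.05 -0.13] F [-0.2  0.8  0.4] w 85.6 q [-0.1   0.72 -0.28  2.33  2.23  0.56 -1.16]
```

```bash
python3 -m jog '0 0 0 0 0 0 -1;0 0 0 0 0 0 -1;0 0 0 0 0 0 -1;0 0 0 0 0 0 -1;0 0 0 0 0 0 -1;0 0 0 0 0 0 -1'
python3 - <<'E'
from h import *
chk(); s=ctrl.read_state(); R=cmd()[1]; print('tool F',R.inv().apply(s['force']).round(1),np.round(s['torque'],2))
E
```

```text
clock: 10.8
eef_pos: [561.6, 44.4, 78.5]
tool_rot: [-3.141, 0.523, 2.886]
force: [-2.6, -0.2, 5.5]
width: 25.1
t 10.8 cmd [562.2  42.9  78.8] meas-cmd [-0.6  1.4 -0.3] rot err deg [-0.06  0.03 -0.13] F [-2.6 -0.2  5.5] w 25.1 q [-0.1   0.72 -0.28  2.33  2.23  0.56 -1.16]
tool F [-0.6 -0.9 -6. ] [-0.    0.47 -0.07]
```

```bash
cat >> h.py <<'E'
def tf():
    s=ctrl.read_state(); p,R=cmd(); m=R.inv().apply(np.array(s['eef_pos'])-p)
    print('toolF',R.inv().apply(s['force']).round(1),'toolM',R.inv().apply(s['torque']).round(2),'dev tool',m.round(1))
E
python3 -m jog '0 0 -1.5 0 0 0 -1;0 0 -3 0 0 0 -1;0 0 -4.5 0 0 0 -1;0 0 -6 0 0 0 -1'
python3 - <<'E'
from h import *
applied([0,0,-6,0,0,0]); tf()
E
```

```text
clock: 11.3
eef_pos: [559.2, 44.8, 82.3]
tool_rot: [-3.141, 0.521, 2.885]
force: [6.1, -0.2, -10.5]
width: 25.1
t 11.3 cmd [559.3  43.7  84. ] meas-cmd [-0.1  1.1 -1.7] rot err deg [-0.02  0.13 -0.09] F [  6.1  -0.2 -10.5] w 25.1 q [-0.1   0.71 -0.28  2.33  2.22  0.55 -1.15]
toolF [ 0.1  1.4 12.1] toolM [-0.21  0.68  0.05] dev tool [1.2 1.1 1.3]
```

```bash
python3 -m jog '0 0 -1.5 0 0 0 -1;0 0 -3 0 0 0 -1;0 0 -4.5 0 0 0 -1;0 0 -6 0 0 0 -1;0 0 -7 0 0 0 -1;0 0 -7 0 0 0 -1'
python3 - <<'E'
from h import *
applied([0,0,-7,0,0,0]); tf()
E
```

```text
clock: 12.05
eef_pos: [555.2, 46.0, 89.9]
tool_rot: [-3.141, 0.523, 2.886]
force: [-0.2, -0.1, 1.9]
width: 25.0
t 12.05 cmd [555.9  44.6  90. ] meas-cmd [-0.7  1.4 -0.1] rot err deg [-0.07  0.03 -0.14] F [-0.2 -0.1  1.9] w 25.0 q [-0.11  0.69 -0.28  2.34  2.2   0.55 -1.14]
toolF [-0.8 -0.1 -1.7] toolM [ 0.07  0.53 -0.02] dev tool [ 1.   1.2 -0.4]
```

```bash
python3 -m jog '0 0 -1 0 0 0 -1;0 0 -2 0 0 0 -1;0 0 -2 0 0 0 -1'
python3 - <<'E'
from h import *
applied([0,0,-2,0,0,0]); tf()
E
```

```text
clock: 12.42
eef_pos: [554.4, 46.3, 91.3]
tool_rot: [-3.141, 0.523, 2.886]
force: [-0.7, 0.2, -0.1]
width: 25.0
t 12.43 cmd [554.9  44.9  91.8] meas-cmd [-0.5  1.4 -0.4] rot err deg [-0.06  0.04 -0.13] F [-0.7  0.2 -0.1] w 25.0 q [-0.11  0.68 -0.27  2.34  2.2   0.54 -1.14]
toolF [ 0.7  0.  -0.3] toolM [-0.02  0.5   0.02] dev tool [ 0.9  1.3 -0. ]
```

```bash
python3 -m jog '0 0 -0.5 0 0 0 -1;0 0 -1 0 0 0 -1;0 0 -1 0 0 0 -1'
python3 - <<'E'
from h import *
applied([0,0,-1,0,0,0]); tf()
E
```

```text
clock: 12.8
eef_pos: [553.9, 46.4, 92.1]
tool_rot: [-3.141, 0.523, 2.886]
force: [0.8, 0.0, -0.4]
width: 25.2
t 12.8 cmd [554.4  45.   92.6] meas-cmd [-0.5  1.4 -0.5] rot err deg [-0.06  0.05 -0.13] F [ 0.8  0.  -0.4] w 25.2 q [-0.11  0.68 -0.27  2.34  2.2   0.54 -1.14]
toolF [-0.5  0.2  0.7] toolM [0.01 0.56 0.02] dev tool [1.  1.2 0.1]
```

```bash
python3 -m jog '0 0 -0.5 0 0 0 -1;0 0 -1 0 0 0 -1;0 0 -1 0 0 0 -1'
python3 - <<'E'
from h import *
applied([0,0,-1,0,0,0]); tf()
d=shot('side'); cv2.imwrite('pics/b.png',cv2.resize(d['image'][150:250,250:350,::-1],(600,600),interpolation=cv2.INTER_CUBIC))
E
```

```text
clock: 13.18
eef_pos: [553.4, 46.5, 93.0]
tool_rot: [-3.141, 0.523, 2.886]
force: [-0.3, -0.1, 0.2]
width: 24.8
t 13.18 cmd [554.   45.1  93.5] meas-cmd [-0.5  1.4 -0.5] rot err deg [-0.06  0.05 -0.13] F [-0.3 -0.1  0.2] w 24.8 q [-0.11  0.68 -0.27  2.34  2.19  0.54 -1.14]
toolF [ 0.1 -0.2 -0.3] toolM [ 0.01  0.52 -0.02] dev tool [1.  1.2 0. ]
```

View pics/b.png

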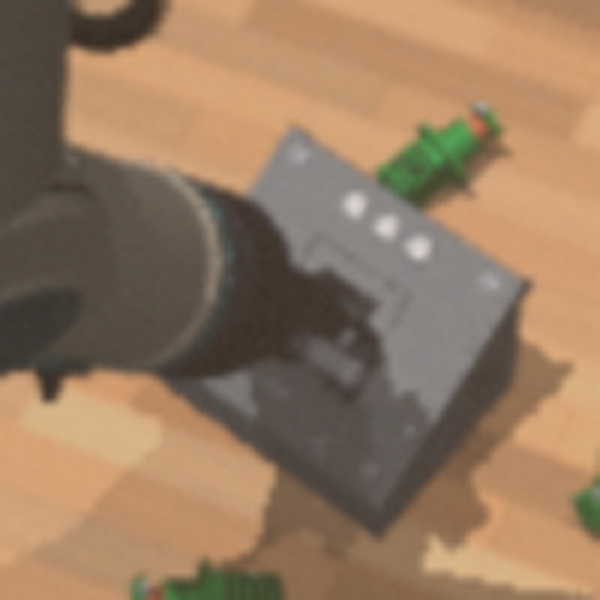

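```bash
python3 -m jog '0 0 -0.5 0 0 0 -1;0 0 -1 0 0 0 -1;0 0 -1.5 0 0 0 -1;0 0 -1.5 0 0 0 -1'
python3 - <<'E'
from h import *
applied([0,0,-1.5,0,0,0]); tf()
E
```

```text
clock: 13.72
eef_pos: [552.7, 46.7, 94.3]
tool_rot: [-3.141, 0.523, 2.886]
force: [0.1, -1.0, 0.2]
width: 25.0
t 13.72 cmd [553.2  45.3  94.8] meas-cmd [-0.5  1.4 -0.5] rot err deg [-0.06  0.05 -0.13] F [ 0.1 -1.   0.2] w 25.0 q [-0.11  0.67 -0.27  2.34  2.19  0.54 -1.14]
toolF [-0.4 -1.  -0. ] toolM [-0.01  0.56  0.  ] dev tool [1.  1.2 0. ]
```

Run:
```python
from h import *
R=toolR(np.radians(-14.8)); S=np.array([565.7,42.2,72.5]); Rm=R.as_matrix(); # x up slope, y=-box y, z into
B=np.c_[Rm[:,0],-Rm[:,1],-Rm[:,2]]
for n in('side','top'):
    d=shot(n); P=cloud(d); L=(P-S)@B; im=d['image'].astype(int).sum(2)
    m=(abs(L[...,0])<35)&(abs(L[...,1])<35)&(L[...,2]<60)
    ys,xs=np.where(m); print(n,ys.min(),ys.max(),xs.min(),xs.max())
    print('h map'); 
    for v in range(ys.min(),ys.max()+1): print(v,' '.join('%3d'%round(L[v,u,2]) if m[v,u] else '  .' for u in range(xs.min(),xs.max()+1)))
```

```text
side 185 218 294 322
h map
185   .   .   .   .   .   .   .   .  -1  -1  -4   .   .   .   .   .   .   .   .   .   .   .   .   .   .   .   .   .   .
186   .   .   .   .   .   .   .   .   0  -4  -2  -4   .   .   .   .   .   .   .   .   .   .   .   .   .   .   .   .   .
187   .   .   .   .   .   .   1  -2  -4  -5  -1   0  -1  -3   .   .   .   .   .   .   .   .   .   .   .   .   .   .   .
188   .   .   .   .   .   .   .  -2   2   3  -1  -3  -4  -4  -4   .   .   .   .   .   .   .   .   .   .   .   .   .   .
189   .   .   .   .   .   .   1  -1  -3  -4   0  -3  -2  -2   2  -2   0   .   .   .   .   .   .   .   .   .   .   .   .
190   .   .   .   .   .  -1   0  -4  -1   1   0  -2  -2  -1  -3   3  -1  -2   .   .   .   .   .   .   .   .   .   .   .
191   .   .   .   .   .  -2  -5   0  -3  -3  -1  -4  -3   2  -2  -4  -2  -1   0  -1   .   .   .   .   .   .   .   .   .
192   .   .   .   .   .  -5  -3  -2   0  -2   1   0  -3   1  -1   0  -1   1  -2  -5   2   .   .   .   .   .   .   .   .
193   .   .   .   .   .  -2  -3  -1   0  -4  -1  -1   0  -2   0  -1  -1   1   2   1   3  -3  -1   .   .   .   .  
[... 6179 characters left out ...]
   4  -2   .   .   .   .   .
208   .   .   .   .   .  53  56  57  58  59  56  55  53  55  55  44  48  42   4   7  -1   .   .   .   .   .   .
209   .   .   .   .   .  59  56  56  54  58  56  58  58   .   .  52  54  52   0   5   4   .   .   .   .   .   .
210   .   .   .   .   .  58  58  59   .  53  59  58  56   .   .   .   .   2   5  -4   3   .   .   .   .   .   .
211   .   .   .   .  53  53  59  56  55  58  59   .   .   .   .   .   .   4   1   7   0   .   .   .   .   .   .
212   .   .   .   .   .  60  59  56  60  56  55   .   .   .   .   .   .   .   .   .   .   .   .   .   .   .   .
213   .   .   .   .   .   .   .   .  58  56   .   .   .   .   .   .   .   .   .   .   .   .   .   .   .   .   .
```

Depth shows the flange top 22 mm above the face (4 mm flange plus about 18 mm of lift). The link has therefore followed the grip with no slip, and it is already past the 14 mm stop with no resistance. The gap evidently lies close to the seated attitude, so I'll keep pulling gently.

```bash
python3 -m jog '0 0 -1 0 0 0 -1;0 0 -2 0 0 0 -1;0 0 -3 0 0 0 -1;0 0 -4 0 0 0 -1;0 0 -5 0 0 0 -1'
python3 - <<'E'
from h import *
applied([0,0,-5,0,0,0]); tf()
E
```

```text
clock: 14.45
eef_pos: [550.2, 47.3, 98.6]
tool_rot: [-3.141, 0.523, 2.886]
force: [-0.6, -0.1, 0.2]
width: 25.2
t 14.45 cmd [550.8  45.9  99.1] meas-cmd [-0.6  1.4 -0.5] rot err deg [-0.05  0.05 -0.13] F [-0.6 -0.1  0.2] w 25.2 q [-0.12  0.66 -0.27  2.35  2.18  0.53 -1.13]
toolF [ 0.4 -0.2 -0.4] toolM [0.   0.57 0.03] dev tool [ 1.   1.2 -0. ]
```

```bash
python3 -m jog '0 0 -2 0 0 0 -1;0 0 -4 0 0 0 -1;0 0 -6 0 0 0 -1;0 0 -8 0 0 0 -1;0 0 -10 0 0 0 -1'
python3 - <<'E'
from h import *
applied([0,0,-10,0,0,0]); tf()
E
python3 -m jog '0 0 -10 0 0 0 -1;0 0 -20 0 0 0 -1;0 0 -35 0 0 0 -1;0 0 -50 0 0 0 -1;0 0 -65 0 0 0 -1;0 0 -65 0 0 0 -1'
python3 - <<'E'
from h import *
applied([0,0,-65,0,0,0]); tf()
d=shot('side','c.png')
d=shot('top','ct.png')
E
```

```text
clock: 15.08
eef_pos: [545.4, 48.6, 107.4]
tool_rot: [-3.141, 0.523, 2.886]
force: [-0.4, 0.1, -0.6]
width: 24.8
t 15.07 cmd [546.   47.2 107.8] meas-cmd [-0.6  1.4 -0.4] rot err deg [-0.06  0.05 -0.13] F [-0.4  0.1 -0.6] w 24.8 q [-0.13  0.64 -0.26  2.36  2.16  0.52 -1.12]
toolF [ 0.7 -0.   0.3] toolM [-0.07  0.54 -0.02] dev tool [ 1.   1.2 -0.1]
clock: 15.82
eef_pos: [514.1, 57.4, 165.0]
tool_rot: [3.141, 0.525, 2.886]
force: [0.2, 0.4, -0.7]
width: 24.9
t 15.82 cmd [514.5  55.5 164.1] meas-cmd [-0.5  1.8  0.9] rot err deg [-0.14 -0.07 -0.13] F [ 0.2  0.4 -0.7] w 24.9 q [-0.24  0.47 -0.17  2.39  1.95  0.41 -0.96]
toolF [0.3 0.4 0.7] toolM [0.01 0.56 0.02] dev tool [ 0.3  1.7 -1.2]
```

View pics/c.png

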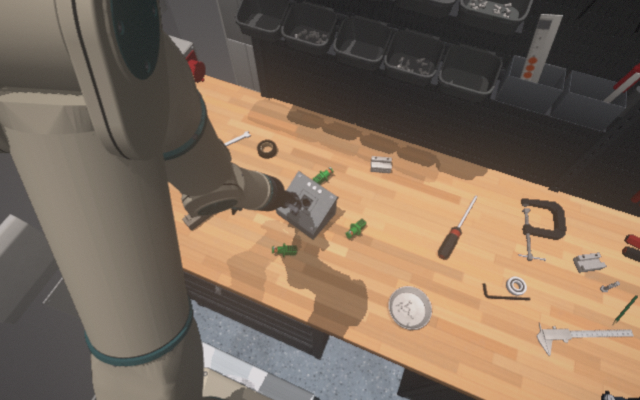

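View pics/ct.png

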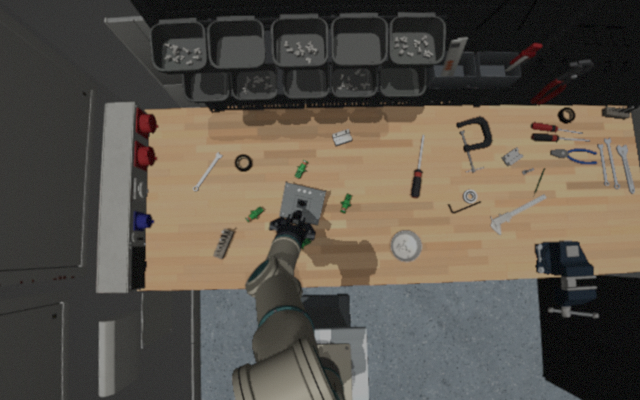

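The link is out; the empty socket shows in the top view at (302,204) and the link is in the jaws. Next I'll work out a carry and placing pose over the dish.

```bash
cat > carry.py <<'E'
from sim import *
from cell import ctrl
from scipy.spatial.transform import Slerp
q0=np.array(ctrl.read_state()['qpos'])
def cart(q,p1,R1,N):
    p,R=fk(q,sg,th); sl=Slerp([0,1],Ro.concatenate([R,R1]))
    for k in range(1,N+1): q,e,a=step(q,p+(p1-p)*k/N,sl(k/N),8)
    return q,round(e,1),round(a,1)
D=np.array([417.7,-302,4])
def tool(az,t):
    c,s=np.cos(az),np.sin(az); z=np.array([np.sin(t)*c,np.sin(t)*s,-np.cos(t)]); y=np.array([-s,c,0]); return Ro.from_matrix(np.c_[np.cross(y,z),y,z])  # flip1
if __name__=='__main__':
  for az in (-15,-36,-60,-90,15):
    for t in (0,15,30,45,60):
        a,tt=np.radians([az,t]); R=tool(a,tt); z=R.as_matrix()[:,2]; u=np.array([np.cos(a),np.sin(a),0])
        foot=D+28*u+[0,0,10*np.sin(tt)]; P=foot-35.7*z
        A=cart(q0,P+[0,0,90],R,14); B=cart(A[0],P,R,5); print(az,t,A[1:],B[1:],A[0].round(2),B[0].round(2))
E
python3 carry.py
```

```text
-15 0 (np.float64(0.0), np.float64(0.0)) (np.float64(0.0), np.float64(0.0)) [ 1.03  0.73 -0.75  1.91  0.69  0.79  1.19] [ 0.94  0.85 -0.62  1.96  0.85  0.62  1.06]
-15 15 (np.float64(0.0), np.float64(0.0)) (np.float64(0.0), np.float64(0.0)) [ 1.11  0.63 -0.72  2.17  1.04  0.38  0.89] [ 0.96  0.78 -0.5   2.22  1.76  0.25  0.21]
-15 30 (np.float64(0.0), np.float64(0.0)) (np.float64(0.0), np.float64(0.0)) [ 1.45  0.87 -1.18  2.4   2.01  0.65  0.05] [ 1.39  1.13 -1.12  2.44  2.26  0.87 -0.06]
-15 45 (np.float64(47.1), np.float64(0.9)) (np.float64(292.3), np.float64(3.1)) [ 1.58  1.08 -1.25  2.47  2.46  0.81 -0.1 ] [ 2.06  0.31 -1.25  2.47  4.24  0.23 -2.05]
-15 60 (np.float64(282.7), np.float64(4.2)) (np.float64(367.3), np.float64(5.4)) [-0.58 -0.29  1.32  2.47  4.24  0.23 -2.15] [-0.59 -0.26  1.32  2.47  4.24  0.23 -2.18]
-36 0 (np.float64(0.0), np.float64(0.0)) (np.float64(0.0), np.float64(0.0)) [ 1.    0.71 -0.68  1.9   0.63  0.76  0.9 ] [ 0.92  0.83 -0.55  1.95  0.78  0.58  0.78]
-36 15 (np.float64(0.0), np.float64(0.0)) (np.float64(0.0), np.float64(0.0)) [ 0.91  0.58 -0.49  2.18  1.
[... 2337 characters left out ...]
8  0.87 -0.72  1.98  0.95  0.67  1.46]
15 15 (np.float64(0.0), np.float64(0.0)) (np.float64(0.0), np.float64(0.0)) [ 1.32  0.77 -1.02  2.1   0.95  0.56  1.54] [ 1.17  0.86 -0.75  2.15  1.26  0.35  1.28]
15 30 (np.float64(0.0), np.float64(0.0)) (np.float64(0.0), np.float64(0.0)) [ 1.51  0.82 -1.02  2.24  1.22  0.24  1.44] [ 1.5   1.06 -1.01  2.27  1.92  0.37  0.87]
15 45 (np.float64(4.9), np.float64(0.2)) (np.float64(0.0), np.float64(0.0)) [ 1.55  0.86 -0.76  2.32  4.24  0.23 -1.36] [ 1.39  1.01 -0.49  2.31  4.11  0.44 -1.11]
15 60 (np.float64(328.0), np.float64(26.6)) (np.float64(385.0), np.float64(26.7)) [ 1.46  0.03 -1.25  2.47 -1.1   0.23  2.94] [ 1.46  0.03 -1.25  2.47 -1.1   0.23  2.94]
```

```bash
cat > crow.py <<'E'
from carry import *
from h import cmd
p,Rc=cmd(); a,tt=np.radians([-90,45]); R=tool(a,tt); z=R.as_matrix()[:,2]; u=np.array([np.cos(a),np.sin(a),0])
P=D+28*u+[0,0,10*np.sin(tt)]-35.7*z; print('place TCP',P.round(1)); P=P+[0,0,90]
N=14; sl=Slerp([0,1],Ro.concatenate([Rc,R])); q=q0; p0,R0=p,Rc
for k in range(1,N+1):
    pk=p+(P-p)*k/N; Rk=sl(k/N); q,e,_=step(q,pk,Rk)
    print(*R0.inv().apply(pk-p0).round(1),*np.degrees((R0.inv()*Rk).as_rotvec()).round(1),'-1; #',pk.round(0),(pk+35.7*Rk.as_matrix()[:,2]).round(0),q.round(2))
    if k==7: p0,R0=pk,Rk;print()
E
python3 crow.py
```

```text
place TCP [ 417.7 -304.8   36.3]
1.4 -26.6 2.3 3.3 -0.9 4.3 -1; # [508.  30. 161.] [525.  23. 131.] [-0.21  0.49 -0.18  2.43  1.97  0.47 -1.05]
2.9 -53.3 4.6 6.6 -1.8 8.5 -1; # [501.   4. 159.] [517.  -5. 128.] [-0.21  0.5  -0.17  2.45  1.95  0.52 -1.11]
4.3 -79.9 6.8 9.8 -2.7 12.8 -1; # [494. -22. 156.] [510. -32. 126.] [-0.21  0.51 -0.16  2.46  1.92  0.56 -1.16]
5.8 -106.6 9.1 13.1 -3.6 17.1 -1; # [487. -47. 153.] [502. -60. 124.] [-0.2   0.53 -0.15  2.47  1.89  0.6  -1.22]
7.2 -133.2 11.4 16.4 -4.6 21.4 -1; # [480. -73. 151.] [495. -88. 121.] [-0.05  0.56 -0.33  2.47  1.8   0.74 -1.2 ]
8.7 -159.9 13.7 19.7 -5.5 25.6 -1; # [473. -99. 148.] [ 487. -115.  119.] [ 0.02  0.59 -0.4   2.47  1.76  0.82 -1.23]
10.1 -186.5 16.0 22.9 -6.4 29.9 -1; # [ 466. -125.  145.] [ 478. -143.  117.] [ 0.03  0.61 -0.38  2.46  1.73  0.84 -1.28]

-10.6 -21.0 12.7 3.3 -0.9 4.3 -1; # [ 459. -150.  142.] [ 470. -170.  115.] [ 0.05  0.63 -0.36  2.45  1.71  0.86 -1.32]
-21.2 -42.1 25.5 6.6 -1.8 8.5 -1; # [ 452. -176.  140.] [ 462. -197.  112.] [ 0.07  0.65 -0.33  2.44  1.69  0.88 -1.35]
-31.8 -63.1 38.2 9.8 -2.7 12.8 -1; # [ 445. -202.  137.] [ 453. -224.  110.] [ 0.09  0.67 -0.31  2.42  1.66  0.89 -1.38]
-42.4 -84.2 50.9 13.1 -3.6 17.1 -1; # [ 438. -228.  134.] [ 444. -251.  108.] [ 0.12  0.68 -0.28  2.4   1.63  0.9  -1.4 ]
-53.1 -105.2 63.7 16.4 -4.6 21.4 -1; # [ 432. -253.  132.] [ 436. -277.  106.] [ 0.14  0.7  -0.25  2.37  1.6   0.91 -1.41]
-63.7 -126.2 76.4 19.7 -5.5 25.6 -1; # [ 425. -279.  129.] [ 427. -304.  103.] [ 0.17  0.72 -0.23  2.34  1.57  0.91 -1.42]
-74.3 -147.3 89.1 22.9 -6.4 29.9 -1; # [ 418. -305.  126.] [ 418. -330.  101.] [ 0.2   0.74 -0.2   2.3   1.53  0.92 -1.42]
```

```bash
python3 -m jog '1.4 -26.6 2.3 3.3 -0.9 4.3 -1;2.9 -53.3 4.6 6.6 -1.8 8.5 -1;4.3 -79.9 6.8 9.8 -2.7 12.8 -1;5.8 -106.6 9.1 13.1 -3.6 17.1 -1;7.2 -133.2 11.4 16.4 -4.6 21.4 -1;8.7 -159.9 13.7 19.7 -5.5 25.6 -1;10.1 -186.5 16 22.9 -6.4 29.9 -1;10.1 -186.5 16 22.9 -6.4 29.9 -1'
python3 - <<'E'
from h import *
applied([10.1,-186.5,16,22.9,-6.4,29.9]); tf()
E
```

```text
clock: 16.92
eef_pos: [465.8, -124.3, 143.9]
tool_rot: [-3.083, 0.653, 2.264]
force: [-0.0, 0.4, -0.2]
width: 25.0
t 16.93 cmd [ 466.2 -124.6  145.2] meas-cmd [-0.4  0.3 -1.3] rot err deg [ 0.07  0.06 -0.14] F [-0.   0.4 -0.2] w 25.0 q [-0.16  0.59 -0.09  2.45  1.78  0.67 -1.31]
toolF [ 0.4  0.2 -0. ] toolM [-0.13  0.72 -0.  ] dev tool [ 1.2 -0.1  0.7]
```

```bash
python3 -m jog '-10.6 -21 12.7 3.3 -0.9 4.3 -1;-21.2 -42.1 25.5 6.6 -1.8 8.5 -1;-31.8 -63.1 38.2 9.8 -2.7 12.8 -1;-42.4 -84.2 50.9 13.1 -3.6 17.1 -1;-53.1 -105.2 63.7 16.4 -4.6 21.4 -1;-63.7 -126.2 76.4 19.7 -5.5 25.6 -1;-74.3 -147.3 89.1 22.9 -6.4 29.9 -1;-74.3 -147.3 89.1 22.9 -6.4 29.9 -1'
python3 - <<'E'
from h import *
applied([-74.3,-147.3,89.1,22.9,-6.4,29.9]); tf()
import pickle
for n,(u,v) in(('side',(409,300)),('top',(405,246))):
    d=shot(n); pickle.dump(d,open(n+'2.pkl','wb')); cv2.imwrite('pics/d_%s.png'%n,cv2.resize(d['image'][v-70:v+70,u-80:u+80,::-1],(640,560),interpolation=cv2.INTER_CUBIC))
E
```

```text
clock: 17.92
eef_pos: [417.3, -306.2, 125.6]
tool_rot: [3.141, 0.787, 1.568]
force: [0.2, -0.3, -0.2]
width: 25.2
t 17.93 cmd [ 417.8 -304.8  126.2] meas-cmd [-0.5 -1.5 -0.6] rot err deg [ 0.18 -0.13  0.11] F [ 0.2 -0.3 -0.2] w 25.2 q [ 0.01  0.74  0.08  2.29  1.52  0.73 -1.4 ]
toolF [-0.1  0.2  0.4] toolM [-0.03  0.9  -0.02] dev tool [-0.6 -0.5  1.4]
```

View pics/d_side.png

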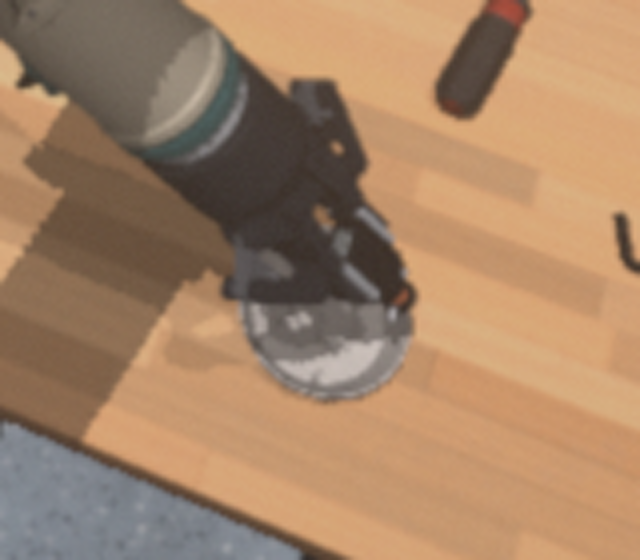

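View pics/d_top.png

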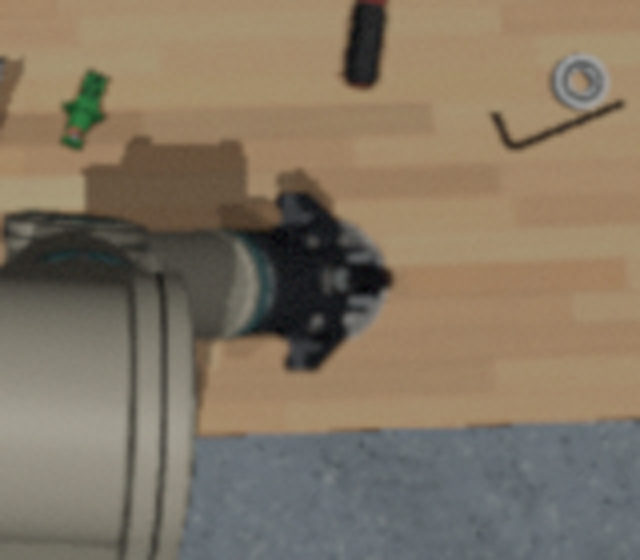

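The side view shows the link over the dish, with its foot near (400,295) in the crop, and the dish standing level and clear. I'll lower it in two stages.

Run:
```python
from h import *
p,R=cmd()
row(np.array([418.3,-299.3,126]),R);row(np.array([418.3,-299.3,44]),R)
```

```text
row [ 4.   0.5 -3.7] [0. 0. 0.]
row [62.   0.4 54.3] [0. 0. 0.]
```

```bash
python3 -m jog '4 0.5 -3.7 0 0 0 -1;16 0.5 8 0 0 0 -1;27 0.5 20 0 0 0 -1;39 0.4 31 0 0 0 -1;50 0.4 43 0 0 0 -1;62 0.4 54.3 0 0 0 -1;62 0.4 54.3 0 0 0 -1'
python3 - <<'E'
from h import *
applied([62,.4,54.3,0,0,0]); tf()
p,R=cmd(); print('down 1mm =',R.inv().apply([0,0,-1]).round(3))
E
```

```text
clock: 18.9
eef_pos: [418.6, -297.0, 42.7]
tool_rot: [-3.139, 0.784, 1.578]
force: [-0.9, -0.0, 0.1]
width: 25.1
t 18.9 cmd [ 418.3 -299.3   44. ] meas-cmd [ 0.3  2.3 -1.3] rot err deg [-0.07  0.07 -0.29] F [-0.9 -0.   0.1] w 25.1 q [ 0.02  0.93  0.05  2.29  1.71  0.75 -1.68]
toolF [-0.1 -0.9 -0. ] toolM [0.04 0.8  0.01] dev tool [ 2.5  0.3 -0.7]
down 1mm = [ 0.707 -0.001  0.707]
```

```bash
python3 -m jog '1.4 0 1.4 0 0 0 -1;2.8 0 2.8 0 0 0 -1;2.8 0 2.8 0 0 0 -1'
python3 - <<'E'
from h import *
applied([2.8,0,2.8,0,0,0]); tf()
E
python3 -m jog '0.7 0 0.7 0 0 0 -1;1.4 0 1.4 0 0 0 -1;1.4 0 1.4 0 0 0 -1'
python3 - <<'E'
from h import *
applied([1.4,0,1.4,0,0,0]); tf()
E
```

```text
clock: 19.27
eef_pos: [418.8, -298.2, 39.9]
tool_rot: [3.14, 0.785, 1.574]
force: [-0.1, 1.0, -0.5]
width: 24.8
t 19.27 cmd [ 418.3 -299.3   40. ] meas-cmd [ 0.5  1.1 -0.1] rot err deg [-0.09 -0.   -0.12] F [-0.1  1.  -0.5] w 24.8 q [ 0.02  0.94  0.05  2.29  1.72  0.75 -1.7 ]
toolF [ 1.  -0.1 -0.3] toolM [ 0.05  0.81 -0.01] dev tool [ 0.8  0.5 -0.7]
clock: 19.65
eef_pos: [418.6, -298.3, 37.6]
tool_rot: [3.142, 0.785, 1.574]
force: [-0.0, -0.5, 0.4]
width: 25.2
t 19.65 cmd [ 418.3 -299.3   38. ] meas-cmd [ 0.2  1.  -0.5] rot err deg [-0.05 -0.   -0.14] F [-0.  -0.5  0.4] w 25.2 q [ 0.02  0.94  0.05  2.29  1.72  0.75 -1.7 ]
toolF [-0.7 -0.   0.1] toolM [0.06 0.76 0.03] dev tool [ 1.1  0.2 -0.4]
```

```bash
python3 -m jog '0.7 0 0.7 0 0 0 -1;1 0 1 0 0 0 -1;1 0 1 0 0 0 -1'
python3 - <<'E'
from h import *
applied([1,0,1,0,0,0]); tf()
E
python3 -m jog '0.7 0 0.7 0 0 0 -1;0.7 0 0.7 0 0 0 -1'
python3 - <<'E'
from h import *
applied([.7,0,.7,0,0,0]); tf()
E
```

```text
clock: 20.02
eef_pos: [418.6, -298.4, 36.5]
tool_rot: [3.141, 0.786, 1.574]
force: [-0.0, 0.3, 3.0]
width: 25.0
t 20.02 cmd [ 418.3 -299.3   36.6] meas-cmd [ 0.3  0.9 -0.2] rot err deg [-0.07 -0.04 -0.13] F [-0.   0.3  3. ] w 25.0 q [ 0.02  0.95  0.05  2.29  1.72  0.75 -1.71]
toolF [-1.9 -0.  -2.3] toolM [0.09 0.49 0.01] dev tool [ 0.8  0.3 -0.5]
clock: 20.27
eef_pos: [418.6, -298.5, 35.9]
tool_rot: [3.141, 0.787, 1.574]
force: [-0.3, 3.4, 7.7]
width: 25.1
t 20.27 cmd [ 418.3 -299.3   35.6] meas-cmd [0.2 0.8 0.3] rot err deg [-0.08 -0.09 -0.12] F [-0.3  3.4  7.7] w 25.1 q [ 0.02  0.95  0.05  2.29  1.72  0.76 -1.71]
toolF [-3.  -0.3 -7.8] toolM [ 0.11  0.08 -0.01] dev tool [ 0.4  0.2 -0.8]
```

```bash
python3 -m jog '0 0 0 0 0 0 0.5;0 0 0 0 0 0 0.5;0 0 0 0 0 0 0.5;0 0 0 0 0 0 0.5;0 0 0 0 0 0 0.5'
python3 - <<'E'
from h import *
chk(); tf()
for n,(u,v) in(('side',(409,300)),('top',(405,246))):
    d=shot(n); cv2.imwrite('pics/e_%s.png'%n,cv2.resize(d['image'][v-70:v+70,u-80:u+80,::-1],(640,560),interpolation=cv2.INTER_CUBIC))
E
```

```text
clock: 20.9
eef_pos: [418.6, -298.3, 35.1]
tool_rot: [3.141, 0.785, 1.574]
force: [0.0, 1.2, 0.5]
width: 64.0
t 20.9 cmd [ 418.3 -299.3   35.6] meas-cmd [ 0.2  1.  -0.5] rot err deg [-0.05  0.   -0.14] F [0.  1.2 0.5] w 64.0 q [ 0.02  0.95  0.05  2.29  1.73  0.75 -1.71]
toolF [ 0.5  0.  -1.2] toolM [-0.01  0.83  0.  ] dev tool [ 1.1  0.2 -0.4]
```

View pics/e_side.png

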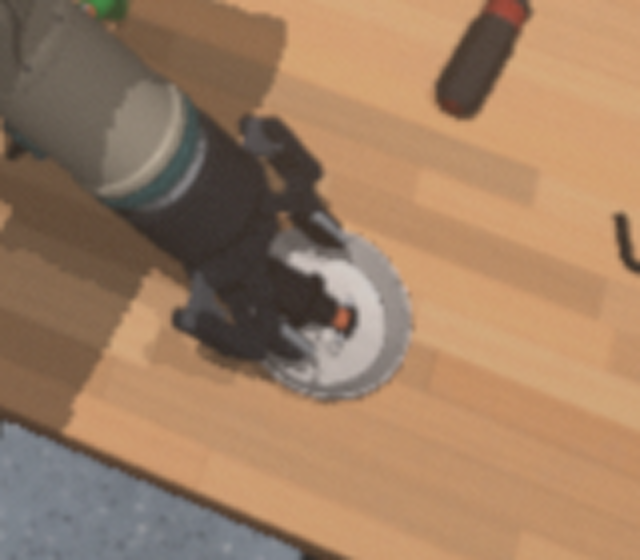

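The link lies in the dish between the open fingers, with its foot at about (342,320) in the crop. I'll back the fingers out along the tool axis.

```bash
python3 -m jog '0 0 -5 0 0 0 0.5;0 0 -12 0 0 0 0.5;0 0 -20 0 0 0 0.5;0 0 -20 0 0 0 0.5'
python3 - <<'E'
from h import *
applied([0,0,-20,0,0,0]); tf()
E
python3 -m jog '-5 0 -15 0 0 0 0.5;-10 0 -30 0 0 0 0.5;-20 0 -60 0 0 0 0.5;-40 0 -90 0 0 0 0.5;-60 0 -120 0 0 0 0.5;-80 0 -140 0 0 0 0.5;-80 0 -140 0 0 0 0.5;-80 0 -140 0 0 0 0.5'
python3 - <<'E'
from h import *
import pickle
sync()
for n,(u,v) in(('side',(409,300)),('top',(405,246))):
    d=shot(n); pickle.dump(d,open(n+'3.pkl','wb')); cv2.imwrite('pics/f_%s.png'%n,cv2.resize(d['image'][v-70:v+70,u-80:u+80,::-1],(640,560),interpolation=cv2.INTER_CUBIC))
E
```

```text
clock: 21.5
eef_pos: [419.1, -283.4, 49.8]
tool_rot: [3.14, 0.785, 1.574]
force: [-0.3, -0.3, -0.5]
width: 64.0
t 21.5 cmd [ 418.3 -285.1   49.8] meas-cmd [0.8 1.8 0. ] rot err deg [-0.14  0.02 -0.14] F [-0.3 -0.3 -0.5] w 64.0 q [-0.01  0.91  0.05  2.29  1.66  0.75 -1.67]
toolF [ 0.1 -0.3  0.6] toolM [ 0.02  0.78 -0.05] dev tool [ 1.2  0.8 -1.3]
clock: 22.5
eef_pos: [418.1, -241.7, 204.5]
tool_rot: [-3.141, 0.785, 1.574]
force: [0.0, 0.1, -0.7]
width: 64.1
t 22.5 cmd [ 418.1 -241.7  204.5] meas-cmd [0. 0. 0.] rot err deg [-0.  0. -0.] F [ 0.   0.1 -0.7] w 64.1 q [-0.1   0.55  0.03  2.26  1.19  0.85 -1.12]
```

View pics/f_side.png

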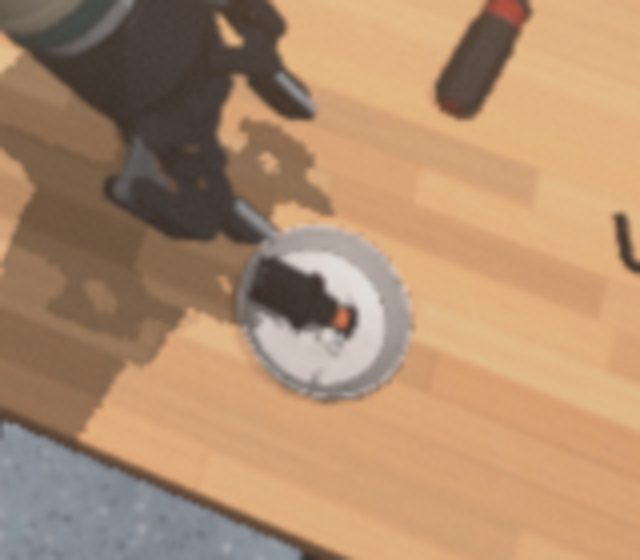

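View pics/f_top.png

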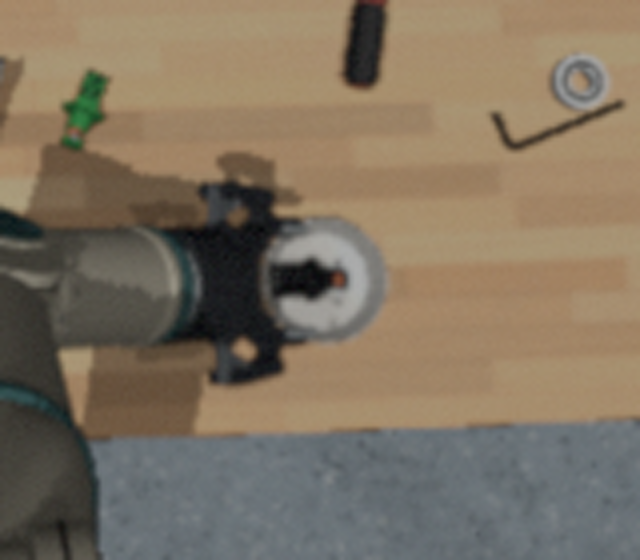

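Run:
```python
from h import *
import pickle
D3={n:shot(n) for n in('side','top')}
D0={n:pickle.load(open(n+'0.pkl','rb')) for n in('side','top')}
for n,(u,v) in(('side',(409,308)),('top',(405,246))):
    P=cloud(D3[n]); w=np.zeros((400,640),bool); w[v-25:v+25,u-25:u+25]=1
    im=D3[n]['image'].astype(int); near=np.hypot(P[...,0]-417,P[...,1]+302)
    rim=w&(near<60)&(P[...,2]>18)&(P[...,2]<30)&(im.sum(2)>220); Q=P[rim]
    k=np.linalg.lstsq(np.c_[Q[:,:2],np.ones(len(Q))],Q[:,2],rcond=None)[0]
    print(n,'rim',cv2.minEnclosingCircle(Q[:,:2].astype(np.float32)),'tilt',np.hypot(*k[:2]).round(3),'z',Q[:,2].mean().round(1))
    dk=w&(near<50)&((im.sum(2)<160))&(P[...,2]<70); L=P[dk]; print('link',len(L),L.min(0).round(0),L.max(0).round(0),'mid',((L.min(0)+L.max(0))/2).round(0))
    df=np.abs(D3[n]['image'].astype(int)-D0[n]['image'].astype(int)).sum(2)
    B={'screwdriver':{'side':(445,195,480,260),'top':(408,135,428,200)},'tape':{'side':(255,138,280,160),'top':(232,152,256,174)},'spanner':{'side':(203,130,252,157),'top':(192,150,224,193)},'stand':{'side':(182,190,220,230),'top':(213,226,237,260)}}
    for b in B: a=B[b][n]; print(b,df[a[1]:a[3],a[0]:a[2]].mean().round(1),end=' ')
    print()
    cv2.imwrite('pics/g_%s.png'%n,D3[n]['image'][:,:,::-1])
```

```text
side rim ((419.26324462890625, -302.75213623046875), 53.7258186340332) tilt 0.011 z 22.0
link 42 [ 406. -293.   16.] [ 417. -259.   42.] mid [ 411. -276.   29.]
screwdriver 65.4 tape 130.9 spanner 239.3 stand 104.8 
top rim ((416.8748474121094, -300.72662353515625), 52.8575325012207) tilt 0.015 z 23.6
link 107 [ 406. -308.   11.] [ 433. -256.   48.] mid [ 419. -282.   29.]
screwdriver 9.9 tape 9.3 spanner 10.4 stand 9.1
```

View pics/g_top.png

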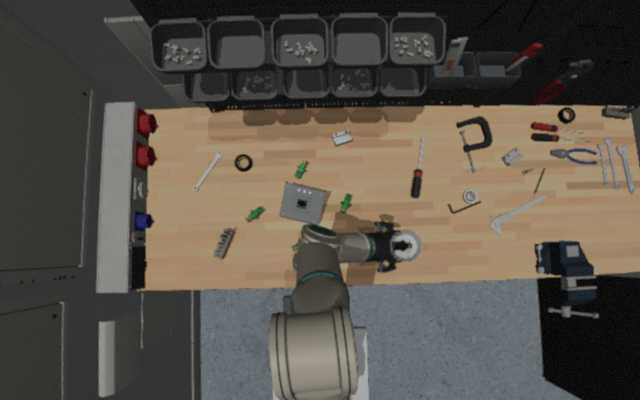

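```bash
python3 -c "
from cell import ctrl
print(ctrl.read_state()['clock'],ctrl.finish_job())"
```

```text
the job is handed in; nothing more can be done
22.7 None
```

The black link is out of the switch box and lying in the magnetic dish. I handed the job in at 22.7 s; the hand-in itself reports no verdict.

**Pull:** I gripped the head square to the face. The catch gave way; the highest force I read was 12 N, but I only read it between moves. After that the link slid out freely. No stop was felt at 14 mm, so no turn was needed. Depth images confirmed the link was following the grip without slipping.

**Placing:** The link was carried over the dish tilted 45° and lowered until its foot touched the floor at about 8 N. I then released it so it lay over, and backed the fingers out.

**Last checks:**
- **Link:** its middle is about 15 mm from the dish centre and 25–30 mm above the dish's underside. The head end leans on the dish wall.
- **Dish:** it stands level, with about 0.015 rad of tilt measured, in its original place.
- **Robot:** nothing is touching; the fingers are clear of the dish.
- **Bystanders:** the top-view picture differences show all four unmoved. In the side view the differences were larger for all four. I put that down to the arm and its shadow but did not check it, so that view does not confirm it.

**Arm limits:** the first approach ran into several joint limits. The arm had to be taken round to another wrist position before the grasp, which cost about 6 s and touched nothing.

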